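# Answer the dipped rod

### The arm

A 6-joint arm with a two-finger parallel gripper is mounted at the origin on the work surface. World frame = base frame: x ahead of the robot, y to its left, z up, the work surface at z = 0. Lengths are in m, angles in rad, forces in N, time in s.
With the tool pointing down it reaches from about 0.35 to 0.975 m from the base axis. Payload 4.9 kg.
Tool frame: the origin (TCP) lies at the very end of the fingers, on their centre line; the grasp point (between the pads) lies 19 mm behind it; z points along the fingers, x is the direction in which the jaws open and shut, and the axes are right-handed (so a half turn about z gives the same grasp; the last joint's range is limited). The gripper opens to 85 mm and grips with 20 to 120 N. Pads are 22 mm wide; open, the fingers measure 114 mm over their backs; the gripper's body (76 mm by 85 mm) begins 54 mm behind the grasp point. The pads swing forward as they close: fully open they stand 13 mm farther back than shut.
Start: joints at [-1.386, 0.053, 1.613, -0, 1.476, -0.119], TCP at [0.187, -0.596, 0.211] pointing down, gripper open.
Joint ranges: [-3.01, 3.01], [-1.01, 2.22], [0.06, 2.58], [-1.02, 4.17], [0.09, 2.62], [-3.14, 3.14]. Speed limits (rad/s): [2.57, 2.57, 3.14, 3.14, 3.14, 3.14].

### API

Orientations are given as a rotation vector (axis times angle).
In Python, from station import monitor, imaging, ticket gives the robot as it stands.
- The arm moves only by the tool step_arm, never from a script. Its argument "targets" is one flat list of numbers, 4 for each row, row after row: the shift along the tool's x, y, z in m, then the turn about the tool's z in rad. In form: [tx, ty, tz, roll, tx, ty, tz, roll, ...]. A call has 1 to 12 rows; each row is the pose to reach, as a shift and turn from the pose measured when the call began, along the tool's axes at that moment; what a row does not reach only later rows make up. A row lasts 1/12 s, in which the tool goes at most 41.7 mm and 7.16 degrees, less where a joint would pass 70% of its speed; a pose out of reach is approached as far as the arm can. A call with a gripper value outside its range is refused whole. "grip" is the finger opening in m, from 0 to 0.0854, set as the call begins (left out, the last holds). The fingers move at their own pace and stop on an object; "force" is the grip in N (left out, the last holds). Time passes only in rows, so rows that repeat a pose let the fingers close. It gives the time, the measured TCP pose, the force and the opening at its end, in the units of the state.
- monitor.get_obs(): the state, without advancing time (a new reading comes with each control period).
- imaging.get_image(name): name is "scene" or "top" or "wrist"; returns a dict with "color" (400x640x3 uint8, red, green, blue), "depth" (400x640 float32, m along the optical axis (not along the pixel's ray), 0 where there is no reading), "fov_y" (degrees; the focal length in pixels is half the picture's height over the tangent of half this angle, whatever the lens; pixels are square), "cx", "cy" (the principal point, pixels), "R" (3x3) and "t" (3): a world point X has camera coordinates R X + t. Camera axes: x right, y down, z forward; pixel columns grow to the right and rows downward; lengths in m; the calibration is good to about 2 mm. A picture is of the moment at which its call begins.
- ticket.finish_job(): hands the job in, once; it reports no verdict.
Trained networks look in a picture, given as the dict that the camera call returned (one of the last four; its "shot" number tells which), for a name from the list of things; names that differ only in an ending like _2 or _b are one class to them, and where a whole thing is asked for, a point or a joint stands for the part that bears it (a point fixed in the world has none). Each returns a list of dicts, best first, with "score" (0 to 1); they miss things now and then, are a little off and sometimes report something else, mostly with a low value. They report only what shows in the picture. A call takes as long as a camera call. They do not tell look-alikes from the thing itself.
- imaging.search_frame(name, picture): "uv" ([column, row] in pixels, amid what is visible of it).
- imaging.mark_of(name, picture): "uv" ([column, row] in pixels: a listed point, or the origin of a listed thing).
The state is a dict: "t": time; "q": joint angles; "dq": joint speeds; "effort": joint torques, N m; "tool_pos": TCP position; "tool_rot": TCP orientation; "contact_force": force on the tool from outside, world axes, zero at the start; "wrist_torque": the same for the moment, N m; "opening": finger opening in m.
Only numpy, scipy, OpenCV 4.12 (cv2) and the standard library are available. Lean on these libraries where they do the work, as an engineer would, in place of code of your own. Each camera call takes 0.05 s, during which the arm holds its last target.

### The job

Of the two rocker rods, one has had a bite: its tip is dipped down to the deck. Press that rod's butt down until its tip is fully up, then carry the bait pan by its handle, set it flat on the deck right under the raised tip and let go, and press the fore-end down so that the bead on the tip sinks well down inside the pan. Finally click the tally counter's thumb button to log the bite; leave the other rod alone and keep the things around in their places.

Things in the scene. Friction and masses are not known exactly. Their poses are not given: they have to be found in the camera images.
- rod_a (a joint): tilt of one of the two same rocker rods, rad: 0 is level, positive is tip up. Stops at -0.20 (tip down at the deck) and +0.30 (tip fully up, butt down). The pivot is stiff (about 0.18 N m of friction, no spring): the rod stays at whatever tilt it is left.
- pivot_a (a point): pivot of rod_a, 85 above the deck, fixed; x axis towards the tip. Both rods look alike: pale wooden handle 175 long, 26 wide, 22 high, dark rubber band on the butt half, thin black tip curving down to a orange bead. It rocks between wooden cheeks (30 long, 48 over their outsides, tops at 97) on a fixed slatted stand with blue mesh, 157 by 88, 25 high
- butt_a (a point): point to press on rod_a's butt: on the handle's top face, 80 behind the pivot (towards the robot) and 11 above the rod's axis; the handle ends 30 farther back. x axis along the rod towards the tip, y across it, z up; it moves with the rod
- fore_a (a point): point to press on rod_a's fore-end: on the handle's top face, 50 ahead of the pivot and 11 above the rod's axis; the wood ends 15 farther on. Axes as for butt_a; moves with the rod
- bead_a (a point): centre of the orange bead (10 across) at the drooping tip of rod_a: 135 ahead of the pivot and 42 below the rod's axis. Height about 14 above the deck at tilt -0.20 and 85 at +0.30. As the tip goes from fully up to fully down the bead also comes 17 back towards the pivot. Axes as for butt_a
- rod_b (a joint): tilt of one of the two same rocker rods, rad: 0 is level, positive is tip up. Stops at -0.20 (tip down at the deck) and +0.30 (tip fully up, butt down). The pivot is stiff (about 0.18 N m of friction, no spring): the rod stays at whatever tilt it is left.
- pivot_b (a point): pivot of rod_b, 85 above the deck, fixed; x axis towards the tip. Both rods look alike: pale wooden handle 175 long, 26 wide, 22 high, dark rubber band on the butt half, thin black tip curving down to a orange bead. It rocks between wooden cheeks (30 long, 48 over their outsides, tops at 97) on a fixed slatted stand with blue mesh, 157 by 88, 25 high
- butt_b (a point): point to press on rod_b's butt: on the handle's top face, 80 behind the pivot (towards the robot) and 11 above the rod's axis; the handle ends 30 farther back. x axis along the rod towards the tip, y across it, z up; it moves with the rod
- fore_b (a point): point to press on rod_b's fore-end: on the handle's top face, 50 ahead of the pivot and 11 above the rod's axis; the wood ends 15 farther on. Axes as for butt_b; moves with the rod
- bead_b (a point): centre of the orange bead (10 across) at the drooping tip of rod_b: 135 ahead of the pivot and 42 below the rod's axis. Height about 14 above the deck at tilt -0.20 and 85 at +0.30. As the tip goes from fully up to fully down the bead also comes 17 back towards the pivot. Axes as for butt_b
- pan_center (a point): centre, half-way up, of the loose round steel bait pan: 84 across the rim, 38 high, wall 3, floor 4 thick, 160 g. Its x axis points along the pan's handle
- pan_grip (a point): where to hold the pan: centre of its straight black stub handle, 76 from the pan's axis and 28 above its underside. The handle is 16 wide, 14 high and runs along this point's x axis (outward from the pan) to 104 from the pan's axis
- plunger_top (a point): centre of the top of the tally counter's round black thumb button (28 across), about 79 above the deck when up. The counter is a steel box 42 by 50, 52 high, on a fixed round base 86 across, with a small side knob
- plunger (a joint): how far the thumb button is pressed, m: 0 up, 0.008 fully down (about 5 N); it springs back; beyond 0.005 it counts
- can_mid (a point): bystander: centre of an aluminium drink can, 66 across, 90 high
- boxlid_center (a point): bystander: centre of a round white lid 76 across, 8 thick, lying flat
- winder_mid (a point): bystander: centre of a wooden line winder 90 by 37, 17 high, lying flat
Mind the look-alikes: they are no part of the job. Leave any blue look-alike of the part that bears plunger_top alone.

How it is judged:
By the outcome, as a careful person would: the job done as asked, in the order asked, and still so for the second after the job is handed in, with the robot touching nothing.
It also fails if it takes over 72 s, if anything falls off the work surface, if the arm or the gripper's body presses on something with over 40 N, if the wrist force passes 120 N, or if a joint passes its speed limit or range.

## Working session

There is one attempt and no reset: what is moved stays moved. The work goes in short steps, Python scripts to look and compute and a tool call to move; the robot and the scene stay as the last step left them, time stands still between calls to the robot, and variables do not carry over. Pictures are saved under pics/ and viewed, and the job is handed in when it is done.

Besides the shell and the picture viewer there is one more tool, called after "Emit:" in YAML: its name, and indented under it one key for each argument. step_arm: Moves the arm, as the interface text tells. Its arguments: {"type":"object","properties":{"targets":{"type":"array","items":{"type":"number"}},"grip":{"type":"number"},"force":{"type":"number"}},"required":["targets"]}

```bash
mkdir -p pics; cat > h.py <<'E'
import numpy as np, cv2
from station import monitor, imaging, ticket
def shot(n,fn=None):
    p=imaging.get_image(n)
    if fn: cv2.imwrite('pics/'+fn,p['color'][:,:,::-1])
    return p
def f(p): return 200/np.tan(np.radians(p['fov_y'])/2)
def world(p,uv,d=None):
    u,v=uv
    if d is None: d=float(p['depth'][int(round(v)),int(round(u))])
    c=np.array([(u-p['cx'])/f(p)*d,(v-p['cy'])/f(p)*d,d])
    return p['R'].T@(c-p['t'])
def atz(p,uv,z):
    o=-p['R'].T@p['t']; u,v=uv
    r=p['R'].T@np.array([(u-p['cx'])/f(p),(v-p['cy'])/f(p),1])
    return o+r*(z-o[2])/r[2]
def proj(p,X):
    c=p['R']@np.array(X)+p['t']; return np.array([p['cx']+f(p)*c[0]/c[2],p['cy']+f(p)*c[1]/c[2]])
def cloud(p):
    d=p['depth'];v,u=np.mgrid[:400,:640]
    c=np.stack([(u-p['cx'])/f(p)*d,(v-p['cy'])/f(p)*d,d],-1)
    return (c-p['t'])@p['R']
E
python3 - <<'E'
from h import *
np.set_printoptions(precision=4,suppress=True)
for n in ['scene','top']:
    p=shot(n,n+'0.png'); print(n,p['fov_y'],-p['R'].T@p['t'],p.get('shot'))
    for k in ['pivot_a','butt_a','fore_a','bead_a','pan_center','pan_grip','plunger_top','can_mid','boxlid_center','winder_mid']:
        print(k,[(np.round(r['uv']),round(r['score'],2),world(p,r['uv'])) for r in imaging.mark_of(k,p)[:3]])
o=monitor.get_obs();print(o['t'],o['tool_pos'],o['tool_rot'],o['contact_force'],o['opening'])
E
```

```text
scene 42.66784359287423 [ 0.8792 -0.5665  0.9415] 1
pivot_a [(array([348., 177.]), 0.63, array([0.5715, 0.1238, 0.0875])), (array([326., 171.]), 0.62, array([0.5236, 0.11  , 0.0951])), (array([268., 261.]), 0.58, array([ 0.5412, -0.152 ,  0.0961]))]
butt_a [(array([297., 150.]), 0.62, array([0.4402, 0.1237, 0.1065])), (array([232., 243.]), 0.6, array([ 0.4515, -0.1467,  0.084 ]))]
fore_a [(array([348., 177.]), 0.69, array([0.5728, 0.1252, 0.088 ])), (array([291., 261.]), 0.62, array([ 0.582 , -0.1328,  0.1027]))]
bead_a [(array([374., 206.]), 0.92, array([ 0.6343,  0.1475, -0.0001])), (array([333., 291.]), 0.73, array([ 0.6751, -0.1292,  0.0637]))]
pan_center [(array([185., 328.]), 0.89, array([ 0.4495, -0.3158,  0.0032]))]
pan_grip [(array([148., 311.]), 0.88, array([ 0.3813, -0.3326,  0.0367]))]
plunger_top [(array([353., 111.]), 0.54, array([0.4418, 0.4132, 0.0026])), (array([298., 108.]), 0.49, array([0.3504, 0.2745, 0.0785]))]
can_mid [(array([417., 264.]), 0.78, array([ 0.7934, -0.0072,  0.0867]))]
boxlid_center [(array([245., 210.]), 0.65, array([ 0.3856, -0.0194,  0.0068])), 
[... 764 characters left out ...]
82, array([ 0.4522, -0.3288,  0.0046]))]
pan_grip [(array([464., 288.]), 0.94, array([ 0.3788, -0.3221,  0.0324]))]
plunger_top [(array([207., 290.]), 0.66, array([0.3626, 0.2733, 0.0803])), (array([190., 240.]), 0.55, array([0.4762, 0.3208, 0.0792]))]
can_mid [(array([321., 124.]), 0.61, array([0.7602, 0.0238, 0.0892]))]
boxlid_center [(array([336., 287.]), 0.64, array([ 0.3765, -0.0195,  0.0082])), (array([329., 204.]), 0.44, array([0.5781, 0.001 , 0.0165])), (array([320., 120.]), 0.36, array([0.7698, 0.0252, 0.0907]))]
winder_mid [(array([328., 204.]), 0.87, array([0.5781, 0.0037, 0.0137]))]
1.1 [ 0.187  -0.5964  0.2111] [ 2.532  -1.8598  0.    ] [1.0292 0.0783 0.8393] 0.08532123400858914
```

View pics/scene0.png

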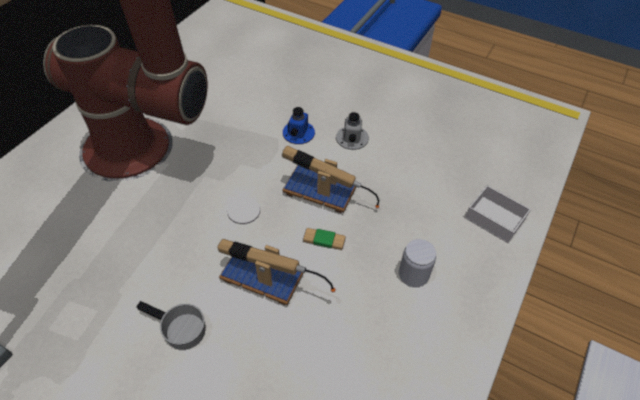

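View pics/top0.png

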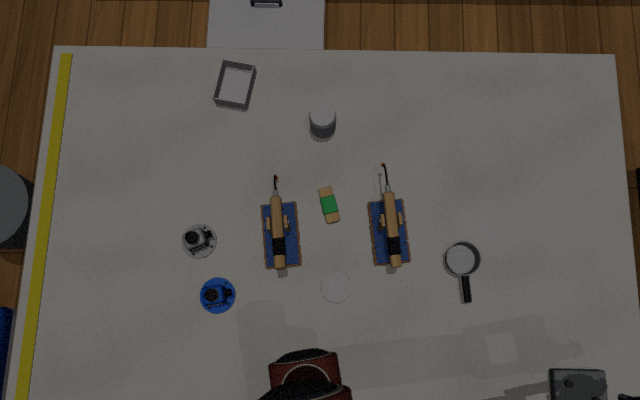

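Left rod (y≈+0.12; bead at scene (374,206), height ≈ deck) is dipped; right rod's bead (333,291) is up. Candidates for the counter: steel one at scene (353,120)/top (200,240), and the blue look-alike at scene (298,120)/top (217,295); I pick the steel one. Checking in a crop, and measuring.

```bash
python3 - <<'E'
from h import *
np.set_printoptions(precision=4,suppress=True)
p=shot('top'); s=shot('scene')
a=cv2.resize(p['color'][150:320,170:310],None,fx=4,fy=4,interpolation=cv2.INTER_CUBIC)[:,:,::-1][:600]
cv2.imwrite('pics/c1.png',np.hstack([a*1]))
b=cv2.resize(s['color'][90:220,270:400],None,fx=4,fy=4,interpolation=cv2.INTER_CUBIC)[:,:,::-1]
cv2.imwrite('pics/c2.png',b)
for q,nm in((p,'top'),(s,'scene')):
    W=cloud(q); hsv=cv2.cvtColor(q['color'],cv2.COLOR_RGB2HSV)
    ok=q['depth']>0
    print(nm)
    for y0,y1 in((.07,.2),(-.22,-.08)):
        m=ok&(W[...,1]>y0)&(W[...,1]<y1)&(W[...,0]>.38)&(W[...,0]<.62)&(W[...,2]>.07)&(W[...,2]<.14)
        P=W[m]; 
        # top-envelope by x bins
        for x0 in np.arange(.38,.62,.02):
            k=(P[:,0]>=x0)&(P[:,0]<x0+.02)
            if k.sum()>3: print(round(x0+.01,3),k.sum(),np.median(P[k],0),P[k][:,1].min(),P[k][:,1].max(),P[k][:,2].max())
    # counter
    m=ok&(W[...,0]>.42)&(W[...,0]<.54)&(W[...,1]>.25)&(W[...,1]<.4)&(W[...,2]>.07)
    print('plunger',m.sum(),np.median(W[m],0),W[m].min(0),W[m].max(0))
    m=ok&(W[...,0]>.3)&(W[...,0]<.52)&(W[...,1]>-.42)&(W[...,1]<-.24)&(W[...,2]>.03)&(W[...,2]<.05)
    print('pan rim+handle',m.sum()); P=W[m]
    h=P[P[:,0]<.405]; print('handle',len(h),np.median(h,0),h.min(0),h.max(0))
    r=P[P[:,0]>.41]; A=np.c_[2*r[:,:2],np.ones(len(r))]; x=np.linalg.lstsq(A,(r[:,:2]**2).sum(1),rcond=None)[0]
    print('circ',x[:2],np.sqrt(x[2]+x[0]**2+x[1]**2),len(r))
E
```

```text
top
0.41 52 [0.4153 0.1071 0.1128] 0.09498257861534562 0.119706626031932 0.12002441617035568
0.43 106 [0.4306 0.1084 0.1123] 0.09429716682786697 0.12092392381975932 0.11991152370230743
0.45 112 [0.4506 0.11   0.1092] 0.09690237602719348 0.12403212256998015 0.11556213113586467
0.47 109 [0.4698 0.113  0.105 ] 0.09884027722572224 0.1278162175270821 0.1111109110830241
0.49 98 [0.4903 0.1151 0.1013] 0.10123348418551321 0.12924556047788247 0.10789003343105774
0.51 179 [0.5103 0.1183 0.0961] 0.09230061930946099 0.14466782245682672 0.10311920765718825
0.53 153 [0.5283 0.1191 0.0933] 0.09389499012674912 0.14567440380871982 0.10109177744775678
0.55 96 [0.5498 0.1225 0.0895] 0.10921818958156178 0.1359013568370447 0.09458531149055649
0.57 94 [0.57   0.1244 0.0853] 0.11236679657771684 0.13952509124349063 0.09272714994367871
0.59 45 [0.5885 0.1281 0.0772] 0.11419393390152807 0.13681031060968304 0.08417403885142531
0.61 4 [0.608  0.1309 0.0717] 0.12900216570963008 0.1321912431214078 0.07476507671706695
0.43 83 [ 0.4317 -0.1534  0.081 ] -0.16743195210460043 -0.14202239784961368 0.08678795211511343
0
[... 2600 characters left out ...]
 0.5305 -0.1503  0.0946] -0.17144973397207125 -0.1203243688731557 0.10091900928883045
0.55 221 [ 0.5483 -0.1514  0.096 ] -0.16962609261153455 -0.11942764451187117 0.1019591810897584
0.57 151 [ 0.57   -0.1451  0.0997] -0.1540811463592992 -0.12501106508420273 0.10434935909961968
0.59 153 [ 0.5903 -0.1419  0.1006] -0.15130065726731426 -0.12468644509736543 0.1059987734272037
0.61 57 [ 0.609 -0.136  0.099] -0.14252201589847813 -0.1293012510529853 0.10420864987374734
plunger 89 [0.4865 0.3167 0.0779] [0.4705 0.3045 0.0701] [0.4993 0.3359 0.083 ]
pan rim+handle 563
handle 212 [ 0.3781 -0.3289  0.0338] [ 0.3494 -0.339   0.03  ] [ 0.4047 -0.3187  0.0381]
circ [ 0.4529 -0.3216] 0.03993025751387146 332
```

```bash
python3 -c "
from h import *
from scipy.spatial.transform import Rotation as R
o=monitor.get_obs();print(R.from_rotvec(o['tool_rot']).as_matrix().round(3))"
```

```text
[[ 0.299 -0.954  0.   ]
 [-0.954 -0.299  0.   ]
 [-0.    -0.    -1.   ]]
```

View pics/c1.png

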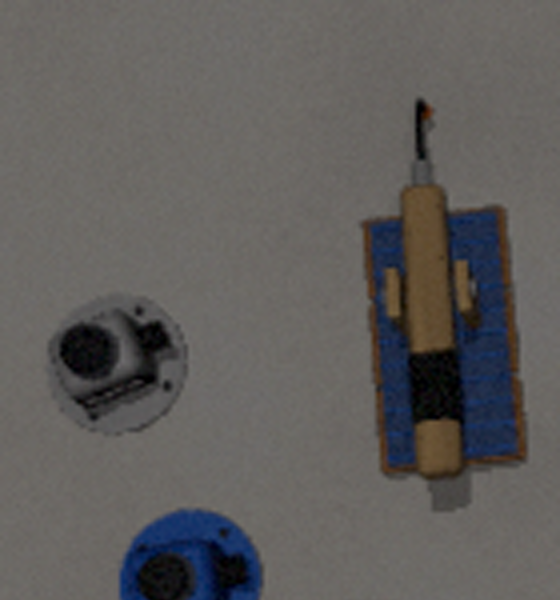

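View pics/c2.png

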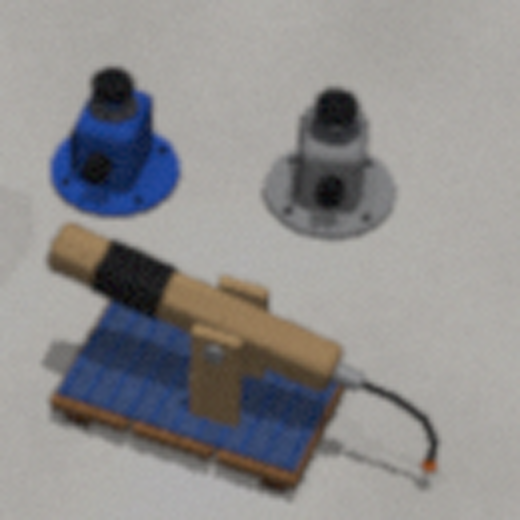

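The crops confirm it: the dipped rod is the left one (orange bead right at its shadow on the deck, crop 2 (430,465)). The steel counter is at top (193,238), and the blue one is the decoy. Next I refine the pivot and heading.

```bash
python3 - <<'E'
from h import *
np.set_printoptions(precision=4,suppress=True)
for n in('top','scene'):
    q=shot(n);W=cloud(q);hsv=cv2.cvtColor(q['color'],cv2.COLOR_RGB2HSV);ok=q['depth']>0
    box=ok&(W[...,1]>.04)&(W[...,1]<.2)&(W[...,0]>.36)&(W[...,0]<.68)
    m=box&(W[...,2]>.012)&(W[...,2]<.04)
    P=W[m][:,:2]; r=cv2.minAreaRect((P*1000).astype(np.float32)); print(n,'stand',r)
    # cheek tops: outside of handle half width
    th=.12; d=np.array([np.cos(th),np.sin(th)]); nn=np.array([-d[1],d[0]])
    c0=np.array([.515,.1185]); a=(W[...,:2]-c0)@d; b=(W[...,:2]-c0)@nn
    m=box&(W[...,2]>.085)&(abs(b)>.016)&(abs(a)<.04)
    for s in(1,-1):
        k=m&(np.sign(b)==s)&(abs(W[...,2]-.097)<.006); print('cheek',s,k.sum(),np.percentile(a[k],[2,50,98]),np.percentile(b[k],[2,98]))
    m=box&(W[...,2]>.07)&(abs(b)<.02)
    print('handle a',np.percentile(a[m],[0,1,99,100]))
    # top face axis
    hp=m&(W[...,2]-(.0962-.2*a)>-.004)&(abs(a)>.02)&(a<.06)
    print('b fit',np.polyfit(a[hp],b[hp],1),'z fit',np.polyfit(a[hp],W[...,2][hp],1),hp.sum())
    om=(hsv[...,0]<16)&(hsv[...,1]>150)&(hsv[...,2]>60)&(W[...,0]>.6)&(W[...,0]<.68)&(abs(W[...,1]-.13)<.05)
    v,u=np.nonzero(om); 
    if len(u): print('bead',u.mean(),v.mean(),len(u),atz(q,(u.mean(),v.mean()),.015))
E
```

```text
top stand ((535.28662109375, 121.62933349609375), (223.86257934570312, 88.62213134765625), 7.014780521392822)
cheek 1 50 [-0.0104  0.0038  0.018 ] [0.0164 0.0252]
cheek -1 45 [-0.0097  0.0043  0.0173] [-0.0237 -0.016 ]
handle a [-0.1045 -0.103   0.0827  0.0953]
b fit [-0.0005 -0.    ] z fit [-0.1926  0.0966] 554
bead 276.5 178.0 4 [0.6429 0.1338 0.015 ]
scene stand ((537.1296997070312, 114.26382446289062), (226.7775421142578, 87.50257110595703), 4.6104936599731445)
cheek 1 44 [-0.0082  0.0056  0.02  ] [0.0162 0.0249]
cheek -1 48 [-0.0081  0.0061  0.0193] [-0.025  -0.0175]
handle a [-0.1027 -0.0983  0.0854  0.1035]
b fit [-0.0046 -0.0021] z fit [-0.1941  0.0964] 500
bead 376.6666666666667 205.66666666666666 3 [0.6436 0.1396 0.015 ]
```

Emit:
step_arm:
  targets: [-0.598,-0.4505,0.03,-1.4,-0.598,-0.4505,0.03,-1.4,-0.598,-0.4505,0.03,-1.4,-0.598,-0.4505,0.03,-1.4,-0.598,-0.4505,0.03,-1.4,-0.598,-0.4505,0.03,-1.4,-0.598,-0.4505,0.03,-1.4,-0.598,-0.4505,0.03,-1.4,-0.598,-0.4505,0.03,-1.4,-0.598,-0.4505,0.03,-1.4,-0.598,-0.4505,0.03,-1.4,-0.598,-0.4505,0.03,-1.4]
  grip: 0.0
  force: 40

```text
t: 2.3
tool_pos: [0.3547, -0.1239, 0.1914]
tool_rot: [3.133, 0.215, 0.002]
contact_force: [1.3, -0.0, 0.5]
opening: 0.0
```

```bash
cat > st.py <<'E'
from h import *
from scipy.spatial.transform import Rotation as R
import sys
np.set_printoptions(precision=4,suppress=True)
o=monitor.get_obs();M=R.from_rotvec(o['tool_rot']).as_matrix()
print('t',round(o['t'],2),'pos',o['tool_pos'],'jaw',np.degrees(np.arctan2(M[1,0],M[0,0])).round(2),'F',o['contact_force'],'open',o['opening'],'q',o['q'])
print(M.round(3)[2])
# usage: st.py x y z jawdeg -> local shift
if len(sys.argv)>3:
    T=np.array(list(map(float,sys.argv[1:4])))
    dl=M.T@(T-o['tool_pos']); out=list(dl.round(4))
    if len(sys.argv)>4:
        a=float(sys.argv[4])-np.degrees(np.arctan2(M[1,0],M[0,0])); a=(a+180)%360-180; out.append(round(-np.radians(a),3))
    print('local',out,'rows',np.linalg.norm(dl)/.0417)
E
python3 st.py .438 .109 .135 10
```

```text
t 2.3 pos [ 0.3547 -0.1239  0.1914] jaw 7.84 F [ 1.3027 -0.0089  0.4632] open 1.2698112360124339e-05 q [-0.5349 -0.6029  2.1777  0.      1.565  -0.6717]
[ 0.001  0.001 -1.   ]
local [np.float64(0.1142), np.float64(-0.2194), np.float64(0.0563), np.float64(-0.038)] rows 6.083869749872996
```

Emit:
step_arm:
  targets: [0.114,-0.219,0.02,0,0.114,-0.219,0.02,0,0.114,-0.219,0.02,0,0.114,-0.219,0.02,0,0.114,-0.219,0.02,0,0.114,-0.219,0.056,0,0.114,-0.219,0.056,0,0.114,-0.219,0.056,0,0.114,-0.219,0.056,0]

```text
t: 3.05
tool_pos: [0.4372, 0.1088, 0.1347]
tool_rot: [3.133, 0.217, -0.001]
contact_force: [0.0, -0.2, 1.5]
opening: -0.0001
```

```bash
python3 st.py .438 .109 .07 8; python3 -c "
from h import *
p=shot('scene'); cv2.imwrite('pics/s1.png',cv2.resize(p['color'][60:260,220:460],None,fx=3,fy=3)[:,:,::-1])"
```

```text
t 3.05 pos [0.4372 0.1088 0.1347] jaw 7.93 F [ 0.0187 -0.2131  1.481 ] open -0.00014368701917573574 q [ 0.0795 -0.3268  2.0845 -0.0015  1.3843 -0.0587]
[-0.001  0.001 -1.   ]
local [np.float64(0.0008), np.float64(-0.0002), np.float64(0.0647), np.float64(-0.001)] rows 1.5526580391565947
```

View pics/s1.png

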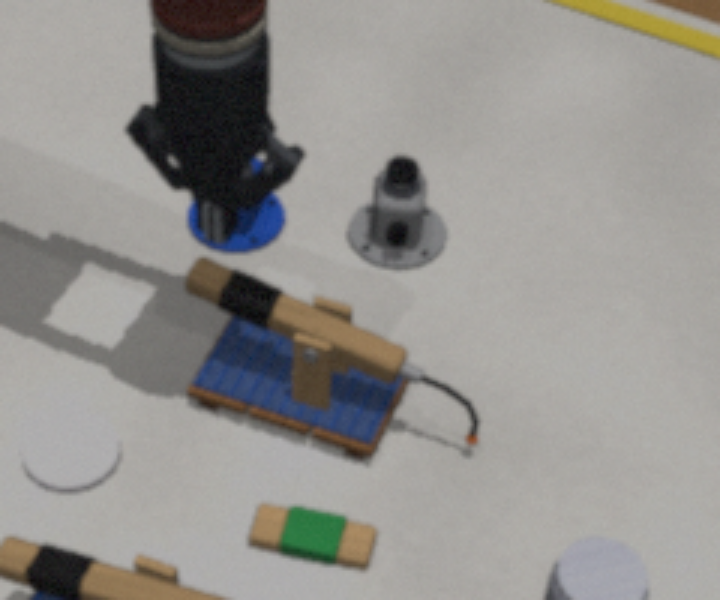

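Emit:
step_arm:
  targets: [0,0,0.01,0,0,0,0.018,0,0,0,0.025,0,0,0,0.032,0,0,0,0.038,0,0,0,0.044,0,0,0,0.05,0,0,0,0.055,0,0,0,0.058,0,0,0,0.06,0]

```text
t: 3.93
tool_pos: [0.4377, 0.1082, 0.0753]
tool_rot: [3.133, 0.215, 0.001]
contact_force: [-1.0, -1.0, 2.4]
opening: 0.0001
```

Emit:
step_arm:
  targets: [0,0,0.001,0,0,0,0.002,0,0,0,0.003,0,0,0,0.003,0]

```text
t: 4.27
tool_pos: [0.4378, 0.1082, 0.0723]
tool_rot: [3.133, 0.215, 0.002]
contact_force: [-0.2, -0.1, 0.7]
opening: -0.0001
```

Emit:
step_arm:
  targets: [0,0,0.001,0,0,0,0.002,0,0,0,0.002,0]

```text
t: 4.52
tool_pos: [0.4379, 0.1082, 0.0702]
tool_rot: [3.133, 0.215, 0.002]
contact_force: [-1.1, -0.6, 1.9]
opening: -0.0001
```

Emit:
step_arm:
  targets: [0,0,0.001,0,0,0,0.002,0,0,0,0.002,0]

```text
t: 4.77
tool_pos: [0.4379, 0.1083, 0.068]
tool_rot: [3.133, 0.215, 0.003]
contact_force: [-1.6, -0.7, 0.8]
opening: -0.0003
```

```bash
python3 st.py; python3 -c "
from h import *
p=shot('scene'); cv2.imwrite('pics/s2.png',cv2.resize(p['color'][60:260,220:460],None,fx=3,fy=3)[:,:,::-1])"
```

```text
t 4.77 pos [0.4379 0.1083 0.068 ] jaw 7.86 F [-1.5793 -0.7449  0.8356] open -0.00027881531282703714 q [ 0.078  -0.2455  2.1385 -0.0014  1.247  -0.0587]
[ 0.002  0.001 -1.   ]
```

View pics/s2.png

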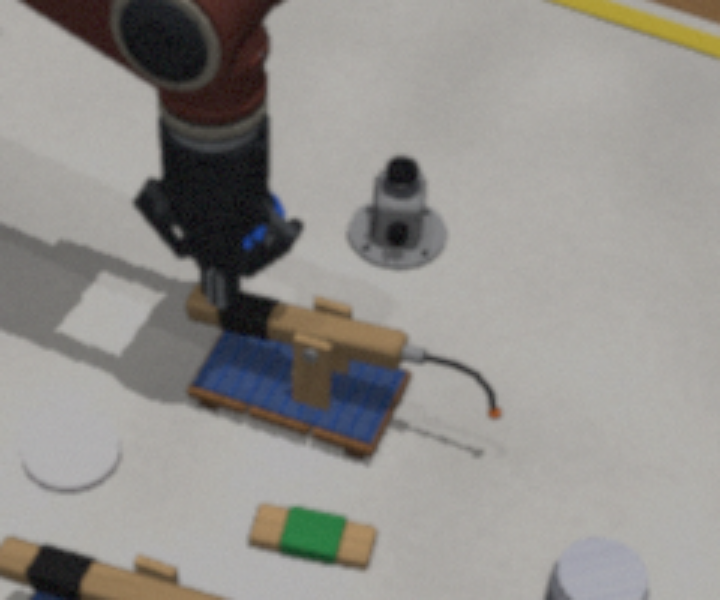

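```bash
cat > tilt.py <<'E'
from h import *
def run(n='scene'):
    np.set_printoptions(precision=4,suppress=True)
    q=shot(n);hsv=cv2.cvtColor(q['color'],cv2.COLOR_RGB2HSV)
    d=np.array([np.cos(.12),np.sin(.12)]);piv=np.array([.5195,.119])
    pts=[]
    for th in np.arange(-.2,.31,.05):
        a=.135*np.cos(th)+.042*np.sin(th); z=.085+.135*np.sin(th)-.042*np.cos(th)
        X=[*(piv+a*d),z]; pts.append(proj(q,X)); print(round(th,2),np.array(X),pts[-1])
    u0,v0=np.mean(pts,0)
    om=(hsv[...,0]<16)&(hsv[...,1]>150)&(hsv[...,2]>60)
    v,u=np.nonzero(om); k=(abs(u-u0)<25)&(abs(v-v0)<30); print('bead',u[k].mean(),v[k].mean(),k.sum())
    W=cloud(q); nn=np.array([-d[1],d[0]]); a=(W[...,:2]-piv)@d;b=(W[...,:2]-piv)@nn
    m=(q['depth']>0)&(a>.02)&(a<.062)&(abs(b)<.011)&(W[...,2]>.06)&(W[...,2]<.14)
    f_=np.polyfit(a[m],W[...,2][m],1);print('slope',f_,'tilt',np.arctan(f_[0]),m.sum())
import sys
run(*sys.argv[1:])
E
python3 tilt.py; python3 tilt.py top|tail -2
```

```text
-0.2 [0.6426 0.1338 0.017 ] [375.2611 206.6506]
-0.15 [0.6458 0.1342 0.0233] [376.8783 205.4006]
-0.1 [0.6487 0.1346 0.0297] [378.3859 204.0528]
-0.05 [0.6513 0.1349 0.0363] [379.7785 202.609 ]
-0.0 [0.6535 0.1352 0.043 ] [381.0511 201.0711]
0.05 [0.6554 0.1354 0.0498] [382.1986 199.4417]
0.1 [0.657  0.1356 0.0567] [383.2163 197.7234]
0.15 [0.6583 0.1357 0.0636] [384.0995 195.9194]
0.2 [0.6591 0.1358 0.0707] [384.8439 194.0329]
0.25 [0.6597 0.1359 0.0777] [385.4454 192.0678]
0.3 [0.6599 0.1359 0.0848] [385.9003 190.028 ]
bead 384.4 197.2 5
slope [0.1271 0.0925] tilt 0.12639687744265551 172
bead 274.0 167.5 2
slope [0.0632 0.0972] tilt 0.06310871069991188 174
```

```bash
python3 -c "
from h import *
p=shot('scene'); a=cv2.resize(p['color'][120:190,270:350],None,fx=7,fy=7,interpolation=cv2.INTER_CUBIC)[:,:,::-1]
cv2.imwrite('pics/s3.png',a)
p=shot('wrist','w3.png')
print(proj(p,monitor.get_obs()['tool_pos']))
p=shot('scene'); print(proj(p,monitor.get_obs()['tool_pos']), proj(p,[.438,.108,.09]))"
```

```text
[317.97740729 245.30122561]
[292.88175106 165.38817507] [292.53965257 158.91304458]
```

View pics/s3.png

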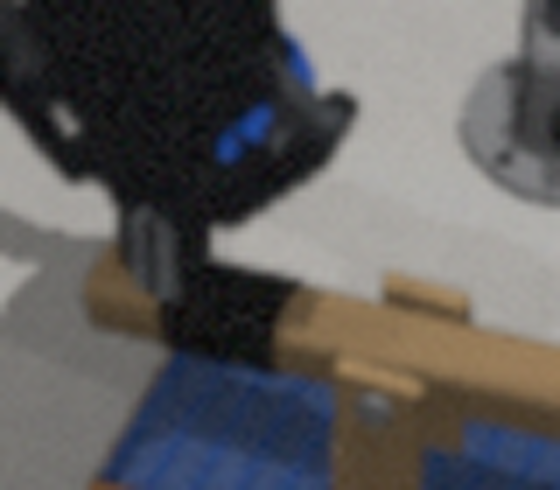

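View pics/w3.png

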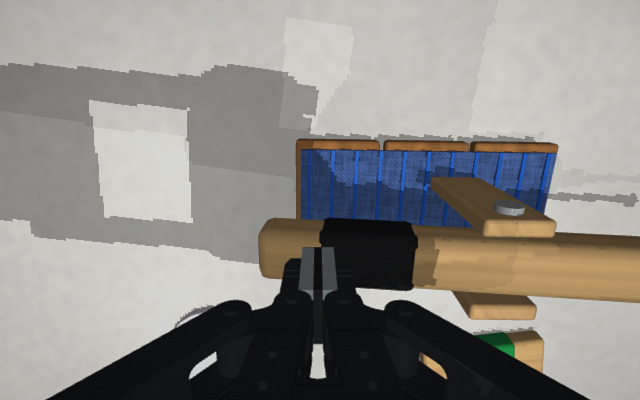

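```bash
python3 - <<'E'
from h import *
np.set_printoptions(precision=4,suppress=True)
d=np.array([np.cos(.12),np.sin(.12)]);piv=np.array([.5195,.119]);nn=np.array([-d[1],d[0]])
for n in('wrist','scene'):
    q=shot(n);W=cloud(q);a=(W[...,:2]-piv)@d;b=(W[...,:2]-piv)@nn
    print(n)
    for a0 in np.arange(-.12,.08,.01):
        m=(q['depth']>0)&(a>a0)&(a<a0+.01)&(abs(b)<.010)&(W[...,2]>.04)&(W[...,2]<.14)
        if m.sum()>3: print(round(a0+.005,3),m.sum(),np.percentile(W[...,2][m],[10,50,90]))
E
```

```text
wrist
-0.115 64 [0.1335 0.1386 0.1398]
-0.105 1000 [0.0836 0.0853 0.1363]
-0.095 1118 [0.0857 0.0984 0.1199]
-0.085 2028 [0.0953 0.125  0.1361]
-0.075 1123 [0.0892 0.1087 0.1365]
-0.065 1116 [0.0895 0.0907 0.1361]
-0.055 947 [0.0904 0.0912 0.092 ]
-0.045 944 [0.0913 0.0921 0.0929]
-0.035 955 [0.0915 0.0924 0.0933]
-0.025 981 [0.0926 0.0934 0.0943]
-0.015 967 [0.0936 0.0945 0.0954]
-0.005 1005 [0.0946 0.0955 0.0964]
0.005 1019 [0.0956 0.0965 0.0974]
0.015 1042 [0.0966 0.0975 0.0985]
0.025 1041 [0.0977 0.0985 0.0995]
0.035 1084 [0.0987 0.0996 0.1005]
0.045 1036 [0.0997 0.1006 0.1015]
0.055 111 [0.1002 0.1009 0.1015]
scene
-0.105 21 [0.0809 0.0833 0.0885]
-0.095 26 [0.0835 0.101  0.1179]
-0.085 20 [0.0817 0.1314 0.1388]
-0.075 28 [0.0878 0.1022 0.1158]
-0.065 64 [0.0885 0.1006 0.1332]
-0.055 27 [0.089  0.0904 0.092 ]
-0.045 29 [0.0897 0.0912 0.0935]
-0.035 32 [0.0895 0.0917 0.0939]
-0.025 29 [0.0908 0.0927 0.0948]
-0.015 30 [0.0916 0.0938 0.0954]
-0.005 26 [0.0927 0.0952 0.098 ]
0.005 33 [0.0931 0.0957 0.0978]
0.015 32 [0.0946 0.0964 0.099 ]
0.025 31 [0.0962 0.0981 0.0996]
0.035 34 [0.096  0.0988 0.1008]
0.045 32 [0.0886 0.1001 0.1023]
0.055 34 [0.0988 0.1008 0.1035]
0.065 40 [0.0882 0.0981 0.1021]
0.075 24 [0.0918 0.096  0.0987]
```

```bash
python3 - <<'E'
from h import *
np.set_printoptions(precision=4,suppress=True)
q=shot('wrist');W=cloud(q)
for v in range(236,300,4): print(v,q['color'][v,318],W[v,306],W[v,328])
E
```

```text
236 [112  90  61] [0.4309 0.1204 0.0863] [0.4403 0.1227 0.0886]
240 [119  96  63] [0.4312 0.1188 0.0869] [0.4408 0.1202 0.0872]
244 [128 103  69] [0.4314 0.1169 0.087 ] [0.4409 0.1191 0.089 ]
248 [10 11 15] [0.4315 0.1178 0.093 ] [0.4407 0.1195 0.0938]
252 [15 13 16] [0.4315 0.1187 0.0984] [0.4406 0.119  0.0966]
256 [16 15 18] [0.4317 0.118  0.1006] [0.4404 0.1196 0.1015]
260 [12 13 16] [0.4318 0.1178 0.1037] [0.4403 0.1196 0.1049]
264 [13 14 15] [0.4319 0.1182 0.1077] [0.4402 0.1194 0.1079]
268 [13 14 16] [0.4319 0.1181 0.1107] [0.4401 0.1195 0.1112]
272 [14 14 16] [0.432  0.1184 0.1141] [0.44   0.1196 0.1144]
276 [12 11 13] [0.4321 0.118  0.1163] [0.44   0.1193 0.1168]
280 [14 14 18] [0.4322 0.1178 0.1187] [0.44   0.1188 0.1187]
284 [10 11 13] [0.4323 0.1184 0.1224] [0.4397 0.1197 0.1229]
288 [15 15 16] [0.4323 0.1181 0.1246] [0.4396 0.1199 0.1258]
292 [26 27 29] [0.4323 0.1193 0.1289] [0.4399 0.1181 0.1253]
296 [26 26 29] [0.4324 0.1198 0.1318] [0.4394 0.1201 0.1308]
```

Emit:
step_arm:
  targets: [0,0,0.002,0,0,0,0.004,0,0,0,0.005,0,0,0,0.005,0]

```text
t: 5.55
tool_pos: [0.4381, 0.1083, 0.063]
tool_rot: [3.133, 0.215, 0.003]
contact_force: [0.2, 0.6, 1.0]
opening: -0.0
```

```bash
python3 st.py; cat > tw.py <<'E'
from h import *
import sys
np.set_printoptions(precision=4,suppress=True)
d=np.array([np.cos(.12),np.sin(.12)]);piv=np.array([.5195,.119]);nn=np.array([-d[1],d[0]])
q=shot(sys.argv[1] if len(sys.argv)>1 else 'wrist');W=cloud(q);a=(W[...,:2]-piv)@d;b=(W[...,:2]-piv)@nn
m=(q['depth']>0)&(a>-.05)&(a<.06)&(abs(b)<.010)&(W[...,2]>.06)&(W[...,2]<.13)
f_=np.polyfit(a[m],W[...,2][m],1);r=abs(W[...,2]-np.polyval(f_,a))<.004
f_=np.polyfit(a[m&r],W[...,2][m&r],1);print('tilt',np.arctan(f_[0]),f_,m.sum())
E
python3 tw.py; python3 -c "
from h import *
q=shot('wrist','w4.png');W=cloud(q)
for v in range(232,262,3): print(v,q['color'][v,318],W[v,306],W[v,328])"
```

```text
t 5.55 pos [0.4381 0.1083 0.063 ] jaw 7.86 F [0.2382 0.5502 1.008 ] open -1.7268030195850877e-05 q [ 0.0779 -0.2381  2.1416 -0.0014  1.2362 -0.0587]
[ 0.002  0.001 -1.   ]
tilt 0.16500295734596054 [0.1665 0.0962] 10476
232 [99 81 54] [0.43079285 0.12127758 0.07877148] [0.44033472 0.12349104 0.08089339]
235 [112  91  61] [0.43094672 0.12032519 0.07989364] [0.44037744 0.12283007 0.08266479]
238 [116  94  64] [0.43112714 0.11893172 0.07999531] [0.44060408 0.1213267  0.08244675]
241 [121  98  66] [0.43130646 0.11756129 0.08016055] [0.44073    0.12028894 0.08329763]
244 [130 105  71] [0.43147571 0.11635037 0.08067821] [0.44092004 0.11895304 0.08347612]
247 [42 34 23] [0.43146961 0.11777967 0.08673689] [0.4407832  0.11916045 0.08696923]
250 [14 14 16] [0.43155827 0.11770694 0.08947117] [0.44069231 0.11916828 0.08991312]
253 [12 14 15] [0.43159427 0.11835847 0.09356874] [0.44058219 0.11928369 0.09297154]
256 [13 14 16] [0.43167527 0.11830534 0.0961253 ] [0.44051226 0.11922165 0.09556339]
259 [13 14 14] [0.43176746 0.11805956 0.09822225] [0.44036831 0.11953148 0.09879839]
```

View pics/w4.png

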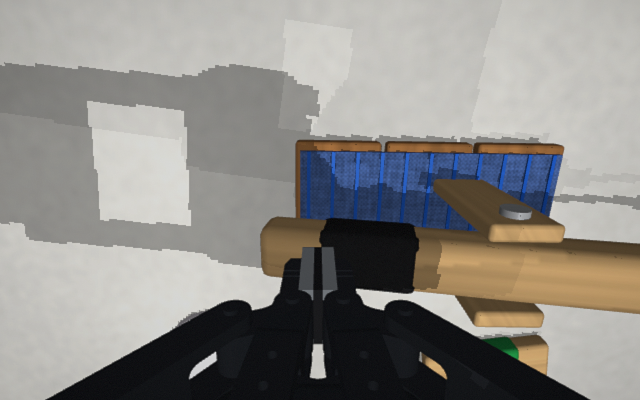

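Emit:
step_arm:
  targets: [0,0,0.002,0,0,0,0.004,0,0,0,0.006,0,0,0,0.008,0,0,0,0.008,0]

```text
t: 6.07
tool_pos: [0.4382, 0.1082, 0.0548]
tool_rot: [3.133, 0.215, 0.003]
contact_force: [0.8, -0.3, 1.0]
opening: 0.0002
```

Emit:
step_arm:
  targets: [0,0,0.001,0,0,0,0.002,0,0,0,0.003,0,0,0,0.003,0]

```text
t: 6.4
tool_pos: [0.4386, 0.1083, 0.0526]
tool_rot: [3.133, 0.215, 0.004]
contact_force: [-0.2, -0.4, 6.4]
opening: 0.0
```

```bash
python3 st.py;python3 tw.py
```

```text
t 6.4 pos [0.4386 0.1083 0.0526] jaw 7.85 F [-0.237  -0.4435  6.4045] open 7.40146856564729e-06 q [ 0.0779 -0.2215  2.1473 -0.0014  1.2132 -0.0587]
[ 0.003  0.001 -1.   ]
tilt 0.29541353412430066 [0.3043 0.0965] 11379
```

Emit:
step_arm:
  targets: [0,0,0.001,0,0,0,0.0015,0,0,0,0.0015,0]

```text
t: 6.7
tool_pos: [0.4388, 0.1083, 0.0524]
tool_rot: [3.133, 0.215, 0.003]
contact_force: [-4.1, -0.4, 10.3]
opening: 0.0002
```

```bash
python3 st.py .376 -.328 .20 95;python3 tw.py
```

```text
t 6.7 pos [0.4388 0.1083 0.0524] jaw 7.86 F [-4.0906 -0.4357 10.2557] open 0.0001760995085952854 q [ 0.078  -0.2203  2.1466 -0.0016  1.2132 -0.0587]
[ 0.002  0.002 -1.   ]
local [np.float64(-0.1216), np.float64(0.4238), np.float64(-0.1472), np.float64(-1.521)] rows 11.14730376916863
tilt 0.2952185011449942 [0.3041 0.0965] 11429
```

Emit:
step_arm:
  targets: [0,0,-0.04,0,0,0,-0.08,0,-0.002,0.01,-0.12,-0.1,-0.122,0.424,-0.14,-1.45,-0.122,0.424,-0.147,-1.45,-0.122,0.424,-0.147,-1.45,-0.122,0.424,-0.147,-1.45,-0.122,0.424,-0.147,-1.45,-0.122,0.424,-0.147,-1.45,-0.122,0.424,-0.147,-1.45,-0.122,0.424,-0.147,-1.45,-0.122,0.424,-0.147,-1.45]

```text
t: 7.75
tool_pos: [0.3932, -0.2116, 0.1916]
tool_rot: [2.61, 1.746, 0.002]
contact_force: [0.7, -0.6, 0.8]
opening: -0.0002
```

Emit:
step_arm:
  targets: [0,0,0,0]
  grip: 0.06

```text
t: 7.83
tool_pos: [0.392, -0.2162, 0.1917]
tool_rot: [2.611, 1.742, -0.001]
contact_force: [-0.1, 0.8, -0.9]
opening: 0.0108
```

```bash
python3 st.py .3763 -.328 .13 95
```

```text
t 7.83 pos [ 0.392  -0.2162  0.1917] jaw 67.42 F [-0.0961  0.8156 -0.8762] open 0.010847323418605346 q [-0.6694 -0.3848  2.0317 -0.0017  1.4923 -1.8459]
[-0.002  0.002 -1.   ]
local [np.float64(-0.1091), np.float64(0.0284), np.float64(0.062), np.float64(-0.481)] rows 3.0856041916749937
```

Emit:
step_arm:
  targets: [-0.109,0.0284,0.03,-0.481,-0.109,0.0284,0.062,-0.481,-0.109,0.0284,0.062,-0.481,-0.109,0.0284,0.062,-0.481,-0.109,0.0284,0.062,-0.481,-0.109,0.0284,0.062,-0.481,-0.109,0.0284,0.062,-0.481]
  grip: 0.06

```text
t: 8.42
tool_pos: [0.3768, -0.3271, 0.1304]
tool_rot: [2.123, 2.312, -0.002]
contact_force: [0.5, 0.9, 1.2]
opening: 0.0599
```

```bash
python3 st.py .3763 -.328 .05 95; python3 - <<'E'
from h import *
np.set_printoptions(precision=4,suppress=True)
p=shot('wrist','w5.png'); s=shot('scene'); cv2.imwrite('pics/s5.png',cv2.resize(s['color'][230:390,80:290],None,fx=3.5,fy=3.5)[:,:,::-1])
T=monitor.get_obs()['tool_pos'];print('tcp',proj(p,T),proj(s,T),[(k,proj(p,T+[0,0,k])) for k in(.019,)])
for n,k in(('wrist',p),('scene',s)):
  for c in('pan_center','pan_grip'):
    print(n,c,[(r['uv'],round(r['score'],2),atz(k,r['uv'],.019 if c=='pan_center' else .028)) for r in imaging.mark_of(c,k)[:1]])
W=cloud(p);m=(p['depth']>0)&(np.linalg.norm(W[...,:2]-T[:2],axis=-1)<.075)&(W[...,2]>.06)
m[:,:]&=True
# fingers: lowest points by side
M=W[m]; b=(M[:,1]-T[1]); 
for sg in(1,-1):
    k=M[(b*sg>.015)]; i=np.argsort(k[:,2])[:10]; print(sg,k[i][:6])
E
```

```text
t 8.42 pos [ 0.3768 -0.3271  0.1304] jaw 94.87 F [0.4518 0.8935 1.2118] open 0.05991290580495553 q [-0.8637 -0.1928  1.9835 -0.0008  1.3482 -2.5193]
[-0.003  0.001 -1.   ]
local [np.float64(-0.0006), np.float64(-0.0007), np.float64(0.0804), np.float64(-0.002)] rows 1.9281565576521935
tcp [317.972  247.5628] [135.657  283.5216] [(0.019, array([317.8738, 265.9786]))]
wrist pan_center [([317.3, 269.2], 0.88, array([ 0.4509, -0.3218,  0.019 ]))]
wrist pan_grip [([316.7, 266.2], 0.74, array([ 0.4432, -0.3229,  0.028 ]))]
scene pan_center []
scene pan_grip [([151.1, 309.8], 0.95, array([ 0.3791, -0.3259,  0.028 ]))]
1 [[ 0.3817 -0.2968  0.1552]
 [ 0.3674 -0.298   0.1556]
 [ 0.38   -0.2971  0.1556]
 [ 0.374  -0.2975  0.1557]
 [ 0.373  -0.2976  0.1558]
 [ 0.3664 -0.2982  0.1558]]
-1 [[ 0.3855 -0.357   0.155 ]
 [ 0.378  -0.3576  0.1553]
 [ 0.3736 -0.3581  0.1554]
 [ 0.3721 -0.3581  0.1557]
 [ 0.3782 -0.3575  0.1557]
 [ 0.3856 -0.3568  0.1557]]
```

View pics/w5.png

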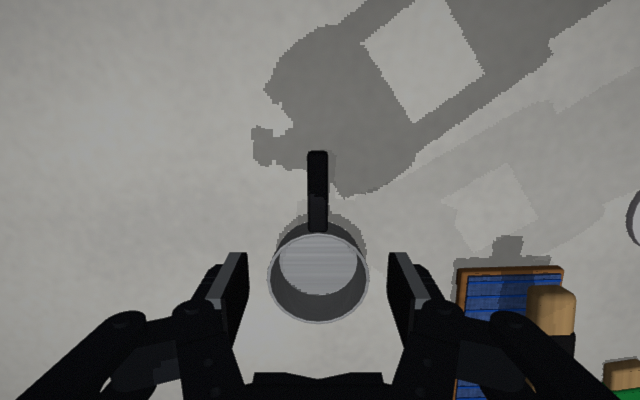

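View pics/s5.png

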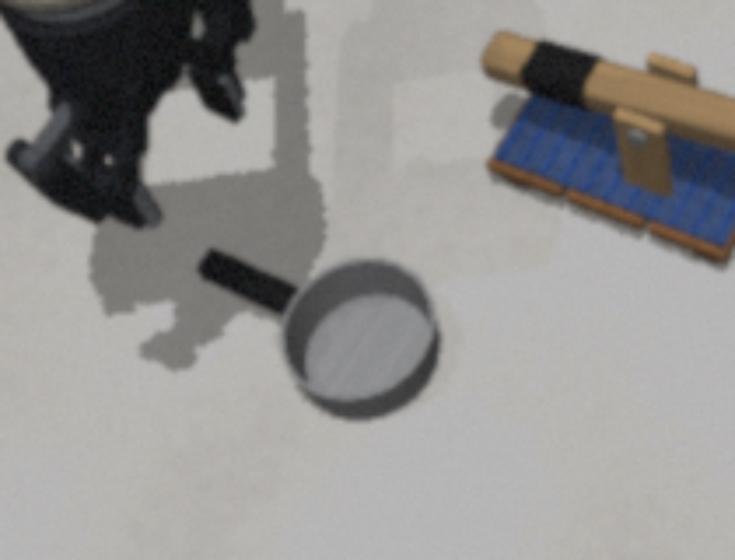

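Emit:
step_arm:
  targets: [0,-0.001,0.04,0,0,-0.001,0.07,0,0,-0.001,0.09,0,0,-0.001,0.1,0,0,-0.001,0.1,0,0,-0.001,0.1,0]
  grip: 0.045

```text
t: 9.22
tool_pos: [0.3764, -0.3282, 0.0314]
tool_rot: [2.119, 2.313, -0.003]
contact_force: [-0.6, -0.5, 0.9]
opening: 0.045
```

```bash
python3 st.py .3763 -.328 -.012 95; cat > tips.py <<'E'
from h import *
np.set_printoptions(precision=4,suppress=True)
p=shot('wrist','tips.png'); s=shot('scene'); cv2.imwrite('pics/tips_s.png',cv2.resize(s['color'][230:390,80:290],None,fx=3.5,fy=3.5)[:,:,::-1])
T=monitor.get_obs()['tool_pos']
W=cloud(p);v,u=np.mgrid[:400,:640]
for sl in(slice(150,310),slice(330,480)):
    A=W[225:400,sl]; c=p['color'][225:400,sl]
    r=np.linalg.norm(A[...,:2]-T[:2],axis=-1); m=(p['depth'][225:400,sl]>0)&(r<.06)&(abs(A[...,0]-T[0])<.016)&(abs(A[...,1]-T[1])>.014)&(A[...,2]>.012)
    k=A[m]; i=np.argsort(k[:,2])[:400:50]; print(len(k)); print(k[i])
E
python3 tips.py
```

```text
t 9.22 pos [ 0.3764 -0.3282  0.0314] jaw 95.01 F [-0.5695 -0.4707  0.9167] open 0.04503952548164348 q [-0.8655 -0.0648  2.0486 -0.0013  1.1533 -2.5232]
[-0.004  0.002 -1.   ]
local [np.float64(0.0004), np.float64(-0.0002), np.float64(0.0434), np.float64(0.0)] rows 1.0397548852889178
9160
[[ 0.3859 -0.3505  0.0528]
 [ 0.3751 -0.3512  0.057 ]
 [ 0.3723 -0.3515  0.0589]
 [ 0.3834 -0.3504  0.0602]
 [ 0.3774 -0.3509  0.0615]
 [ 0.3727 -0.3621  0.0625]
 [ 0.3675 -0.3551  0.0635]
 [ 0.3671 -0.3521  0.0645]]
6652
[[ 0.3712 -0.3061  0.0522]
 [ 0.3634 -0.3043  0.0569]
 [ 0.3627 -0.3009  0.0586]
 [ 0.382  -0.3053  0.06  ]
 [ 0.3633 -0.3058  0.0611]
 [ 0.3657 -0.297   0.0621]
 [ 0.3675 -0.2978  0.0632]
 [ 0.3633 -0.3067  0.0641]]
```

View pics/tips.png

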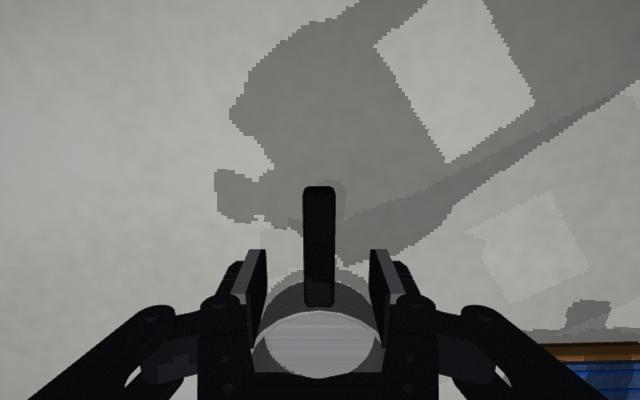

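View pics/tips_s.png

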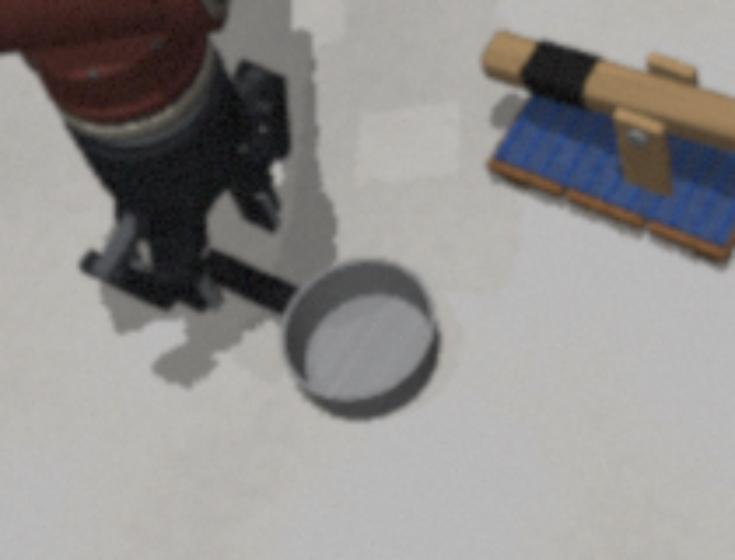

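Emit:
step_arm:
  targets: [0,0,0.015,0,0,0,0.028,0,0,0,0.036,0,0,0,0.04,0,0,0,0.04,0,0,0,0.04,0]

```text
t: 9.82
tool_pos: [0.3778, -0.3299, -0.0064]
tool_rot: [2.117, 2.31, -0.003]
contact_force: [-0.5, -0.2, -0.6]
opening: 0.045
```

```bash
python3 st.py .3763 -.328 -.012 95; python3 tips.py
```

```text
t 9.82 pos [ 0.3778 -0.3299 -0.0064] jaw 95.01 F [-0.5359 -0.1753 -0.6319] open 0.045025189159319634 q [-0.8657  0.0004  2.0597 -0.0013  1.0728 -2.5232]
[-0.008  0.004 -1.   ]
local [np.float64(0.0021), np.float64(-0.0013), np.float64(0.0055), np.float64(0.0)] rows 0.14536435552146706
10038
[[ 0.3879 -0.3521  0.0157]
 [ 0.3694 -0.3579  0.0192]
 [ 0.3689 -0.3572  0.021 ]
 [ 0.3747 -0.3529  0.0225]
 [ 0.3778 -0.3526  0.0236]
 [ 0.379  -0.3524  0.0247]
 [ 0.3711 -0.3534  0.0259]
 [ 0.3702 -0.3533  0.0267]]
6907
[[ 0.3712 -0.3082  0.0159]
 [ 0.3706 -0.3082  0.0189]
 [ 0.3682 -0.3084  0.0208]
 [ 0.3727 -0.3079  0.0221]
 [ 0.3642 -0.303   0.0231]
 [ 0.3805 -0.3072  0.0242]
 [ 0.3644 -0.303   0.0255]
 [ 0.3826 -0.3072  0.0262]]
```

View pics/tips_s.png

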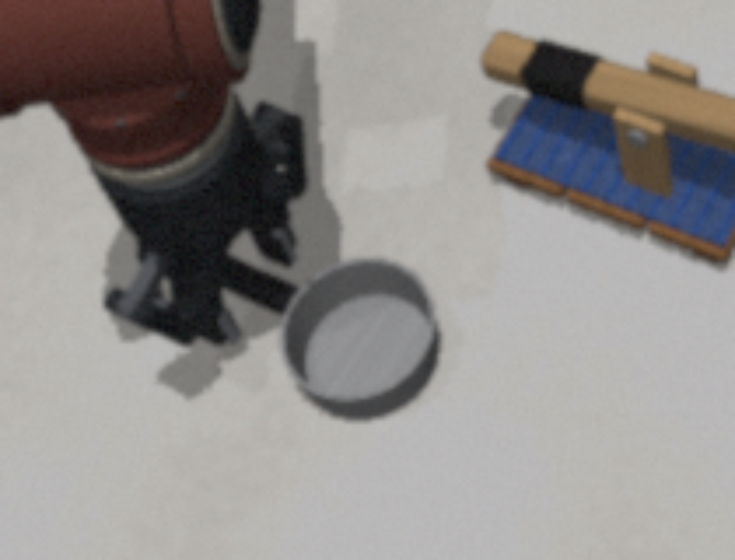

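Emit:
step_arm:
  targets: [0,0,0.001,0,0,0,0.001,0,0,0,0.001,0,0,0,0.001,0,0,0,0.001,0,0,0,0.001,0]
  grip: 0.0
  force: 60

```text
t: 10.42
tool_pos: [0.3783, -0.3304, -0.0066]
tool_rot: [2.116, 2.309, -0.004]
contact_force: [-0.8, 1.1, 4.8]
opening: 0.0146
```

```bash
python3 st.py
```

```text
t 10.42 pos [ 0.3783 -0.3304 -0.0066] jaw 95.01 F [-0.8112  1.0831  4.7797] open 0.014577904692720982 q [-0.8656  0.0015  2.0591 -0.0011  1.0711 -2.5233]
[-0.009  0.005 -1.   ]
```

Emit:
step_arm:
  targets: [0,0,-0.01,0,0,0,-0.025,0,0,0,-0.04,0,0,0,-0.05,0,0,0,-0.05,0,0,0,-0.05,0]

```text
t: 10.92
tool_pos: [0.3781, -0.3302, 0.0437]
tool_rot: [2.115, 2.309, -0.004]
contact_force: [0.6, 0.3, -1.9]
opening: 0.0146
```

```bash
python3 st.py .66 .335 .15 0;  python3 - <<'E'
from h import *
np.set_printoptions(precision=4,suppress=True)
p=shot('wrist','w7.png'); s=shot('scene'); cv2.imwrite('pics/s7.png',cv2.resize(s['color'][230:390,80:290],None,fx=3.5,fy=3.5)[:,:,::-1])
for k in(p,s):
  for c in('pan_center','pan_grip'):
    print(c,[(r['uv'],round(r['score'],2),world(k,r['uv'])) for r in imaging.mark_of(c,k)[:1]])
E
```

```text
t 10.92 pos [ 0.3781 -0.3302  0.0437] jaw 95.01 F [ 0.6375  0.319  -1.9228] open 0.014636929169528615 q [-0.8655 -0.0821  2.0414 -0.0013  1.1714 -2.5233]
[-0.01   0.005 -1.   ]
local [np.float64(0.637), np.float64(0.3396), np.float64(-0.1106), np.float64(1.658)] rows 17.51235582141263
pan_center []
pan_grip [([316.5, 274.2], 0.55, array([ 0.3697, -0.3313,  0.0858]))]
pan_center [([180.9, 316.5], 0.75, array([ 0.4508, -0.3153,  0.054 ]))]
pan_grip [([145.3, 300.9], 0.78, array([ 0.3883, -0.332 ,  0.0837]))]
```

View pics/s7.png

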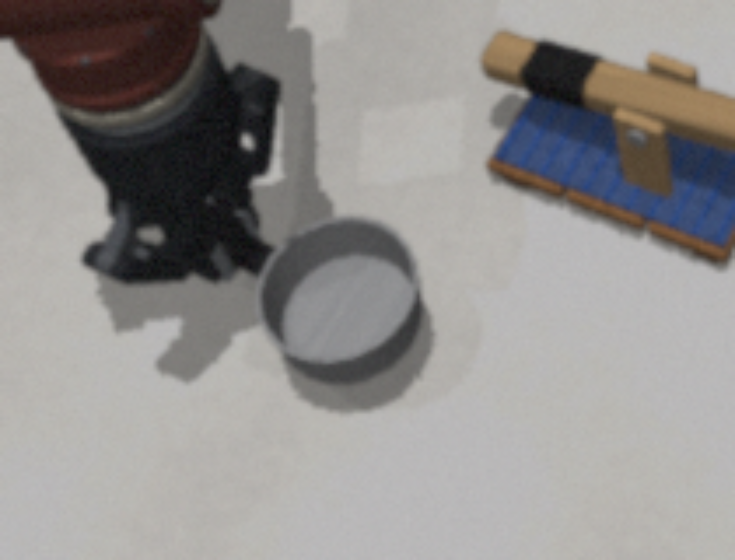

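View pics/w7.png

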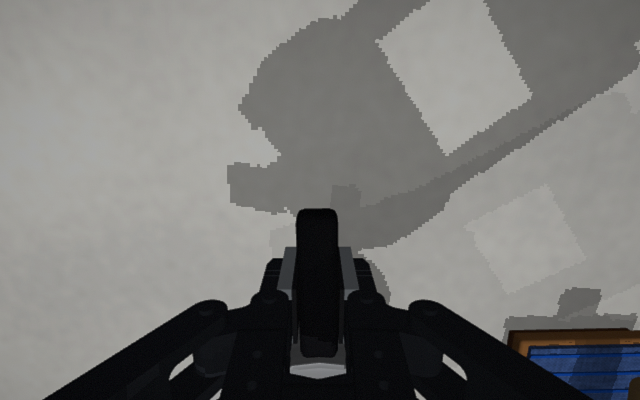

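Emit:
step_arm:
  targets: [0,0,-0.04,0,0,0,-0.08,0,0.02,0.01,-0.11,0.05,0.05,0.027,-0.111,0.15,0.08,0.043,-0.111,0.27,0.11,0.06,-0.111,0.39,0.14,0.075,-0.111,0.5,0.17,0.09,-0.111,0.6,0.2,0.107,-0.111,0.7,0.23,0.123,-0.111,0.8,0.26,0.14,-0.111,0.9,0.29,0.155,-0.111,1.0]

```text
t: 12.22
tool_pos: [0.5064, -0.0244, 0.1514]
tool_rot: [2.968, 1.006, 0.003]
contact_force: [0.9, -0.6, -2.3]
opening: 0.0145
```

```bash
python3 st.py .66 .335 .15 0
```

```text
t 12.22 pos [ 0.5064 -0.0244  0.1514] jaw 37.44 F [ 0.9076 -0.5836 -2.3457] open 0.014518724789302195 q [-0.1916 -0.1936  1.9478 -0.0057  1.382  -0.844 ]
[-0.001  0.008 -1.   ]
local [np.float64(0.3404), np.float64(-0.192), np.float64(-0.0003), np.float64(0.653)] rows 9.371875423300834
```

Emit:
step_arm:
  targets: [0.035,-0.02,0,0.07,0.07,-0.04,0,0.14,0.105,-0.06,0,0.21,0.14,-0.08,0,0.28,0.175,-0.1,0,0.35,0.21,-0.12,0,0.42,0.245,-0.14,0,0.5,0.28,-0.16,0,0.58,0.31,-0.175,0,0.64,0.34,-0.192,0,0.653,0.34,-0.192,0,0.653,0.34,-0.192,0,0.653]

```text
t: 13.22
tool_pos: [0.6593, 0.3364, 0.1478]
tool_rot: [3.135, 0.004, 0.003]
contact_force: [-0.7, -0.9, -0.8]
opening: 0.0146
```

```bash
python3 st.py .66 .335 .05 0; python3 tilt.py | tail -2; cat > pan.py <<'E'
from h import *
import sys
np.set_printoptions(precision=4,suppress=True)
T=monitor.get_obs()['tool_pos']
# guess centre & rim z from argv; fit rim circle
cx,cy,zr=map(float,sys.argv[1:4])
for n in('scene','top'):
    q=shot(n,'pan_%s.png'%n);W=cloud(q);r=np.hypot(W[...,0]-cx,W[...,1]-cy)
    m=(q['depth']>0)&(r>.030)&(r<.052)&(abs(W[...,2]-zr)<.010)&(W[...,1]<cy+.034)
    fl=(q['depth']>0)&(r<.030)&(abs(W[...,2]-(zr-.034))<.012)
    print(n,m.sum(),fl.sum())
    if fl.sum()>20:
        A=np.c_[W[fl][:,:2]-[cx,cy],np.ones(fl.sum())];c=np.linalg.lstsq(A,W[fl][:,2],rcond=None)[0]; print('floor slope/z',c)
    if m.sum()>20:
        P=W[m]; 
        for it in range(3):
            A=np.c_[2*P[:,:2],np.ones(len(P))];x=np.linalg.lstsq(A,(P[:,:2]**2).sum(1),rcond=None)[0]
            R_=np.sqrt(x[2]+x[0]**2+x[1]**2); e=np.hypot(P[:,0]-x[0],P[:,1]-x[1])-R_; P=P[abs(e)<.004]
        print('rim',x[:2],R_,len(P),np.percentile(P[:,2],[50,90]))
    print([(c,[(r['uv'],round(r['score'],2),world(q,r['uv'])) for r in imaging.mark_of(c,q)[:1]]) for c in('pan_center','pan_grip')])
E
python3 pan.py .66 .259 .195
```

```text
t 13.22 pos [0.6593 0.3364 0.1478] jaw 0.16 F [-0.6598 -0.8767 -0.7521] open 0.014643683013544928 q [ 0.3743  0.3579  1.3698 -0.0073  1.4144  0.3726]
[ 0.002  0.007 -1.   ]
local [np.float64(0.0005), np.float64(0.0007), np.float64(0.0978), np.float64(0.003)] rows 2.3458783926477196
bead 387.2 189.6 5
slope [0.2455 0.0953] tilt 0.24070257330759756 170
scene 218 164
floor slope/z [ 0.0151 -0.0278  0.1589]
rim [0.6615 0.26  ] 0.0398765125095712 218 [0.1901 0.1931]
[('pan_center', [([418.0, 125.5], 0.69, array([0.6616, 0.2788, 0.1614]))]), ('pan_grip', [([428.3, 100.7], 0.88, array([0.6575, 0.3361, 0.1884]))])]
top 192 515
floor slope/z [0.0095 0.0092 0.1592]
rim [0.6597 0.2592] 0.03993652290823765 192 [0.1919 0.1952]
[('pan_center', [([211.7, 152.8], 0.82, array([0.6617, 0.2628, 0.1603]))]), ('pan_grip', [([175.6, 152.4], 0.75, array([0.5683, 0.2405, 0.4697]))])]
```

View pics/pan_scene.png

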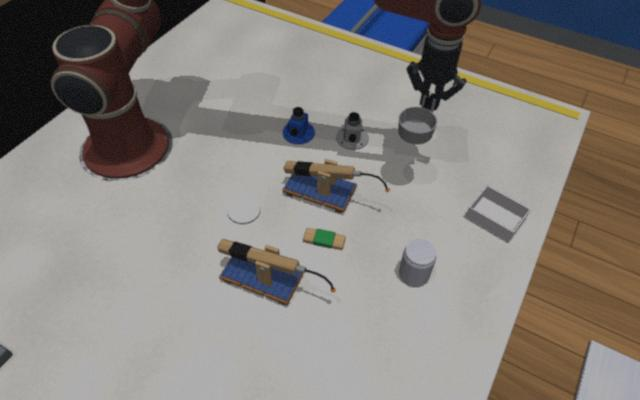

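Emit:
step_arm:
  targets: [-0.002,0,0.035,0,-0.004,0,0.07,0,-0.005,0,0.105,0,-0.005,0,0.13,0,-0.005,0,0.14,0,-0.005,0,0.14,0,-0.005,0,0.14,0]

```text
t: 14.15
tool_pos: [0.6558, 0.3327, 0.011]
tool_rot: [3.136, -0.002, 0.008]
contact_force: [-0.5, -0.2, -1.1]
opening: 0.0147
```

```bash
python3 st.py .6547 .2128 .005 0; python3 pan.py .656 .26 .052
```

```text
t 14.15 pos [0.6558 0.3327 0.011 ] jaw -0.07 F [-0.5299 -0.2131 -1.1223] open 0.014662418321313013 q [ 0.3715  0.4752  1.4594 -0.0081  1.2043  0.3756]
[ 0.005  0.006 -1.   ]
local [np.float64(-0.001), np.float64(0.1199), np.float64(0.0067), np.float64(-0.001)] rows 2.8791305880802067
scene 279 215
floor slope/z [ 0.0168 -0.0184  0.0214]
rim [0.6581 0.2573] 0.03944809951524363 276 [0.0507 0.0556]
[('pan_center', [([406.5, 167.0], 0.79, array([0.6553, 0.2823, 0.0187]))]), ('pan_grip', [([415.6, 144.8], 0.87, array([0.6527, 0.3313, 0.0513]))])]
top 200 419
floor slope/z [ 0.0133 -0.      0.0233]
rim [0.6573 0.2589] 0.03936392663050574 199 [0.0543 0.059 ]
[('pan_center', [([225.3, 168.3], 0.76, array([0.6628, 0.261 , 0.0254]))]), ('pan_grip', [([188.5, 167.7], 0.96, array([0.565 , 0.2423, 0.3899]))])]
```

Emit:
step_arm:
  targets: [-0.001,0.02,0.003,0,-0.001,0.04,0.003,0,-0.002,0.06,0.003,0,-0.002,0.08,0.003,0,-0.002,0.1,0.003,0,-0.002,0.115,0.003,0,-0.002,0.122,0.003,0,-0.002,0.122,0.003,0,-0.002,0.122,0.003,0]

```text
t: 15.2
tool_pos: [0.6548, 0.2117, 0.0104]
tool_rot: [3.137, -0.002, 0.013]
contact_force: [0.2, 0.1, -1.3]
opening: 0.0147
```

```bash
python3 st.py .654 .211 -.0065 0; python3 pan.py .656 .136 .049; python3 tilt.py | tail -2; python3 -c "
import cv2
a=cv2.imread('pics/pan_scene.png')[100:260,250:470]
cv2.imwrite('pics/z1.png',cv2.resize(a,None,fx=3.5,fy=3.5,interpolation=cv2.INTER_CUBIC))"
```

```text
t 15.2 pos [0.6548 0.2117 0.0104] jaw -0.07 F [ 0.2363  0.093  -1.2625] open 0.01465869172788018 q [ 0.2072  0.3768  1.5915 -0.0064  1.1661  0.2111]
[ 0.008  0.004 -1.   ]
local [np.float64(-0.0009), np.float64(0.0006), np.float64(0.0169), np.float64(-0.001)] rows 0.40710056171486797
scene 306 270
floor slope/z [0.0295 0.0096 0.0202]
rim [0.657  0.1365] 0.03934612623490058 302 [0.0493 0.0553]
[('pan_center', [([384.4, 202.9], 0.89, array([0.6568, 0.152 , 0.0202]))]), ('pan_grip', [([396.8, 176.6], 0.68, array([0.6558, 0.2134, 0.051 ]))])]
top 172 382
floor slope/z [0.0311 0.0023 0.0198]
rim [0.6545 0.1383] 0.03972898730651807 171 [0.0516 0.0557]
[('pan_center', [([272.4, 173.0], 0.6, array([0.6288, 0.1312, 0.1182]))]), ('pan_grip', [])]
bead 387.3 189.3 10
slope [0.2868 0.0938] tilt 0.2792710711264 162
```

View pics/z1.png

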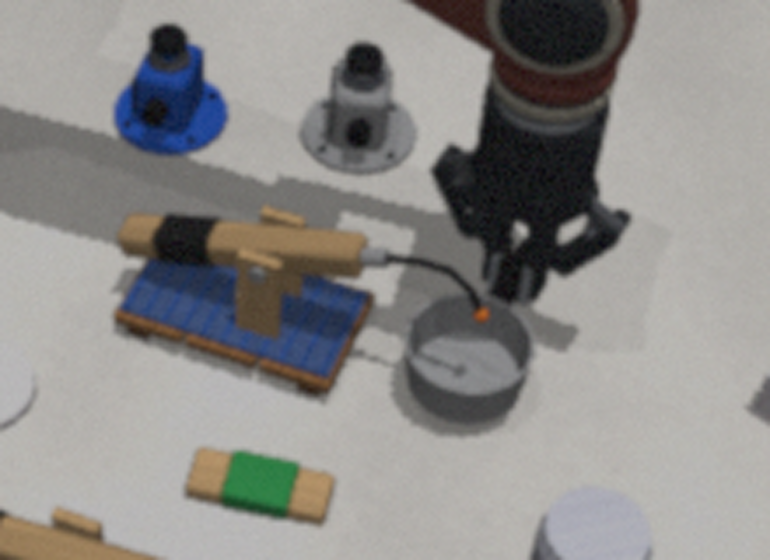

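Emit:
step_arm:
  targets: [0,0,0.004,0,0,0,0.008,0,0,0,0.012,0,0,0,0.015,0,0,0,0.016,0,0,0,0.016,0]

```text
t: 16.05
tool_pos: [0.6543, 0.2119, -0.0061]
tool_rot: [3.136, -0.0, 0.01]
contact_force: [-0.7, 0.7, -0.5]
opening: 0.0146
```

```bash
python3 st.py; python3 pan.py .656 .136 .038
```

```text
t 16.05 pos [ 0.6543  0.2119 -0.0061] jaw -0.01 F [-0.7445  0.6577 -0.528 ] open 0.01460452031535312 q [ 0.208   0.3982  1.5953 -0.0072  1.1428  0.211 ]
[ 0.007  0.005 -1.   ]
scene 219 258
floor slope/z [ 0.0053 -0.0187  0.0045]
rim [0.6564 0.1369] 0.03962117707653842 219 [0.0357 0.0391]
[('pan_center', [([380.0, 209.6], 0.96, array([0.6526, 0.1412, 0.0043]))]), ('pan_grip', [([397.6, 180.1], 0.69, array([0.6622, 0.2033, 0.0523]))])]
top 145 377
floor slope/z [-0.0119 -0.0093  0.0037]
rim [0.6546 0.1377] 0.039811753292378745 145 [0.037  0.0401]
[('pan_center', [([271.7, 171.9], 0.65, array([0.6327, 0.1336, 0.113 ]))]), ('pan_grip', [([241.0, 172.1], 0.56, array([0.5646, 0.1547, 0.3675]))])]
```

Emit:
step_arm:
  targets: [0,0,0.0005,0,0,0,0.0005,0,0,0,0.0005,0,0,0,0.0005,0]
  grip: 0.045

```text
t: 16.68
tool_pos: [0.6549, 0.2119, -0.0061]
tool_rot: [3.137, 0.0, 0.013]
contact_force: [-0.3, 0.4, -0.2]
opening: 0.045
```

Emit:
step_arm:
  targets: [0,0,-0.02,0,0,0,-0.05,0,0,0,-0.09,0,0,0,-0.13,0,0,0,-0.15,0,0,0,-0.15,0]

```text
t: 17.18
tool_pos: [0.6579, 0.2136, 0.1527]
tool_rot: [3.139, 0.0, 0.034]
contact_force: [1.3, -0.2, 1.0]
opening: 0.045
```

```bash
python3 st.py .569 .125 .16 8; python3 pan.py .656 .136 .038; python3 tilt.py | tail -2; python3 -c "
import cv2
a=cv2.imread('pics/pan_scene.png')[100:260,250:470]
cv2.imwrite('pics/z2.png',cv2.resize(a,None,fx=3.5,fy=3.5,interpolation=cv2.INTER_CUBIC))"
```

```text
t 17.18 pos [0.6579 0.2136 0.1527] jaw 0.01 F [ 1.2995 -0.2262  0.9891] open 0.04500234709819461 q [ 0.2094  0.2317  1.5145 -0.0068  1.3746  0.2105]
[ 0.022  0.002 -1.   ]
local [np.float64(-0.0888), np.float64(0.0886), np.float64(-0.009), np.float64(-0.139)] rows 3.0162403424636475
scene 223 264
floor slope/z [ 0.0162 -0.0071  0.0041]
rim [0.6572 0.1367] 0.03965246682598333 221 [0.0359 0.0392]
[('pan_center', [([384.6, 205.9], 0.65, array([0.6574, 0.1557, 0.0054]))]), ('pan_grip', [([394.9, 184.4], 0.95, array([0.6583, 0.2018, 0.0364]))])]
top 147 376
floor slope/z [0.0042 0.0066 0.0035]
rim [0.6551 0.1377] 0.03972235617216483 147 [0.0361 0.0401]
[('pan_center', [([331.6, 206.1], 0.61, array([ 0.5737, -0.0053,  0.0167]))]), ('pan_grip', [([243.5, 171.8], 0.89, array([0.5428, 0.1339, 0.4535]))])]
bead 387.3 189.2 10
slope [0.2208 0.0965] tilt 0.21734997942830334 169
```

View pics/z2.png

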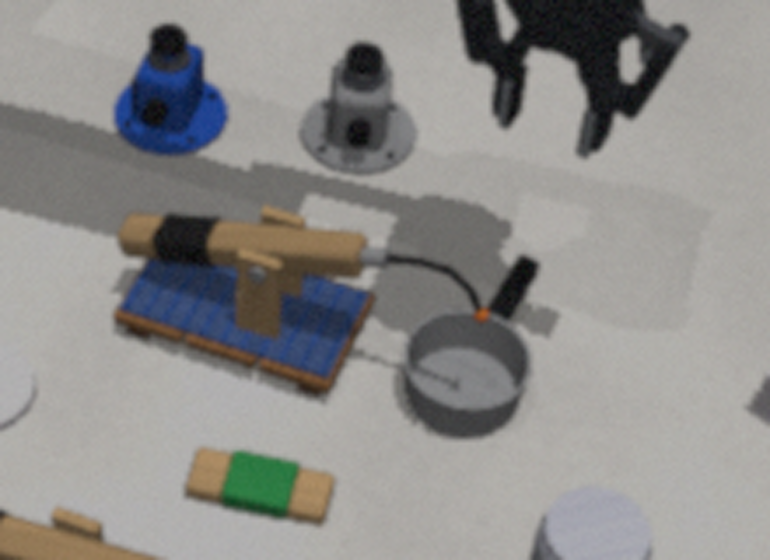

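Emit:
step_arm:
  targets: [0,0,-0.009,0,-0.03,0.03,-0.009,-0.05,-0.06,0.06,-0.009,-0.1,-0.089,0.088,-0.009,-0.139,-0.089,0.088,-0.009,-0.139,-0.089,0.088,-0.009,-0.139,-0.089,0.088,-0.009,-0.139]
  grip: 0.0

```text
t: 18.12
tool_pos: [0.5638, 0.1245, 0.1509]
tool_rot: [3.128, 0.217, 0.008]
contact_force: [-0.0, -0.9, 0.5]
opening: -0.0001
```

```bash
python3 st.py .5675 .125 .1 8
```

```text
t 18.12 pos [0.5638 0.1245 0.1509] jaw 7.93 F [-0.0021 -0.8943  0.484 ] open -0.00012164605203631867 q [ 0.0915 -0.0185  1.7873 -0.006   1.3677 -0.0457]
[ 0.005  0.006 -1.   ]
local [np.float64(0.0035), np.float64(-0.0003), np.float64(0.0509), np.float64(-0.001)] rows 1.222884719502579
```

Emit:
step_arm:
  targets: [0.002,0,0.02,0,0.004,0,0.038,0,0.004,0,0.048,0,0.004,0,0.054,0,0.004,0,0.06,0,0.004,0,0.066,0,0.004,0,0.071,0,0.004,0,0.075,0,0.004,0,0.075,0]

```text
t: 18.87
tool_pos: [0.5693, 0.1247, 0.0766]
tool_rot: [3.128, 0.217, 0.012]
contact_force: [2.1, 0.4, 3.7]
opening: 0.0001
```

```bash
python3 st.py ; python3 pan.py .656 .136 .038|grep rim; python3 tilt.py | tail -2; python3 -c "
import cv2
a=cv2.imread('pics/pan_scene.png')[100:260,250:470]
cv2.imwrite('pics/z3.png',cv2.resize(a,None,fx=3.5,fy=3.5,interpolation=cv2.INTER_CUBIC))"
```

```text
t 18.87 pos [0.5693 0.1247 0.0766] jaw 7.93 F [2.0535 0.4088 3.7476] open 0.00012370069769757834 q [ 0.0911  0.0692  1.8296 -0.0063  1.2352 -0.0453]
[ 0.007  0.006 -1.   ]
rim [0.6573 0.1369] 0.039738106667671975 218 [0.0355 0.0391]
bead 382.5 200.0 6
slope [0.4394 0.0862] tilt 0.41397434336659755 191
```

View pics/z3.png

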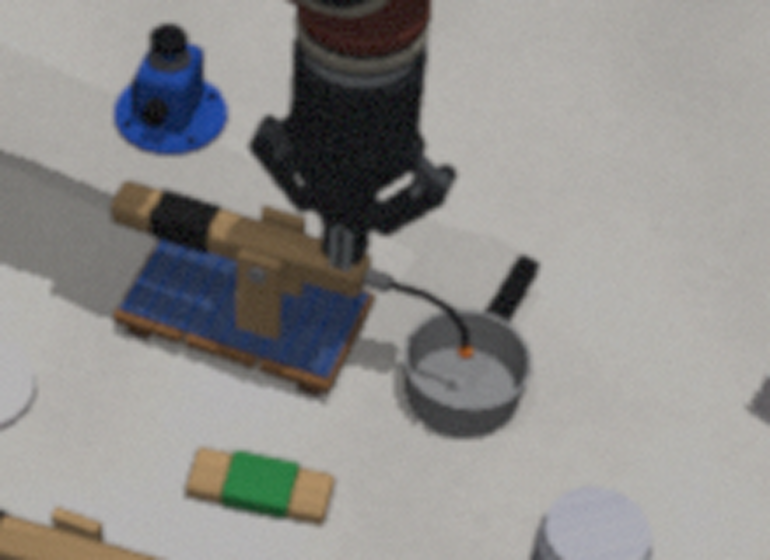

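Emit:
step_arm:
  targets: [0,0,0.003,0,0,0,0.005,0,0,0,0.007,0,0,0,0.009,0,0,0,0.009,0]

```text
t: 19.63
tool_pos: [0.5698, 0.1247, 0.068]
tool_rot: [3.128, 0.217, 0.015]
contact_force: [4.7, 0.7, 4.0]
opening: 0.0
```

```bash
python3 st.py ; python3 pan.py .656 .136 .038|grep rim; python3 tilt.py | tail -2; python3 -c "
import cv2
a=cv2.imread('pics/pan_scene.png')[100:260,250:470]
cv2.imwrite('pics/z4.png',cv2.resize(a,None,fx=3.5,fy=3.5,interpolation=cv2.INTER_CUBIC))"
```

```text
t 19.63 pos [0.5698 0.1247 0.068 ] jaw 7.92 F [4.6963 0.7238 4.0253] open 2.585615970249809e-05 q [ 0.0909  0.0796  1.8344 -0.0061  1.2184 -0.0453]
[ 0.009  0.006 -1.   ]
rim [0.6573 0.1371] 0.039674302040490377 213 [0.0358 0.039 ]
bead 377.2 205.6 5
slope [0.2377 0.0912] tilt 0.23338173360840264 213
```

View pics/z4.png

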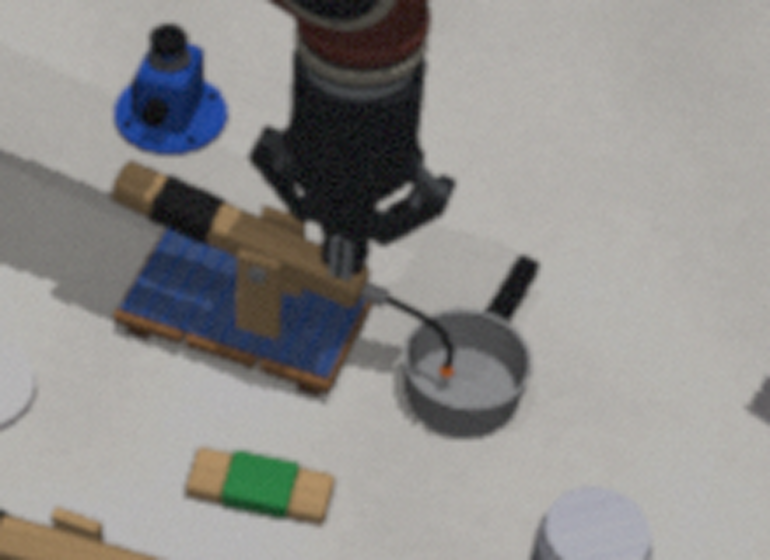

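Emit:
step_arm:
  targets: [0,0,0.001,0,0,0,0.0015,0,0,0,0.0015,0]

```text
t: 20.23
tool_pos: [0.5698, 0.1247, 0.0669]
tool_rot: [3.128, 0.217, 0.014]
contact_force: [2.8, 1.0, 5.0]
opening: -0.0001
```

Emit:
step_arm:
  targets: [0,0,-0.02,0,0,0,-0.05,0,0,0,-0.08,0,0,0,-0.08,0]

```text
t: 20.57
tool_pos: [0.5704, 0.1252, 0.1517]
tool_rot: [3.128, 0.217, 0.021]
contact_force: [1.3, 0.5, 1.4]
opening: -0.0001
```

```bash
python3 st.py .484 .32 .13 8; python3 pan.py .656 .136 .038|grep rim; python3 tilt.py | tail -2; python3 tw.py top; python3 -c "
import cv2
a=cv2.imread('pics/pan_scene.png')[100:260,250:470]
cv2.imwrite('pics/z5.png',cv2.resize(a,None,fx=3.5,fy=3.5,interpolation=cv2.INTER_CUBIC))"
```

```text
t 20.57 pos [0.5704 0.1252 0.1517] jaw 7.94 F [1.2916 0.4531 1.4229] open -6.747057959206427e-05 q [ 0.0919 -0.0093  1.7768 -0.0062  1.3608 -0.0454]
[ 0.013  0.007 -1.   ]
local [np.float64(-0.059), np.float64(-0.205), np.float64(0.0195), np.float64(-0.001)] rows 5.13608064318269
rim [0.6572 0.1369] 0.039680429476756506 208 [0.0358 0.0391]
bead 376.5 206.5 4
slope [-0.2022  0.094 ] tilt -0.19948856761667821 166Traceback (most recent call last):
  File "tw.py", line 7, in <module>
    f_=np.polyfit(a[m],W[...,2][m],1);r=abs(W[...,2]-np.polyval(f_,a))<.004
    raise TypeError("expected non-empty vector for x")
TypeError: expected non-empty vector for x
```

View pics/z5.png

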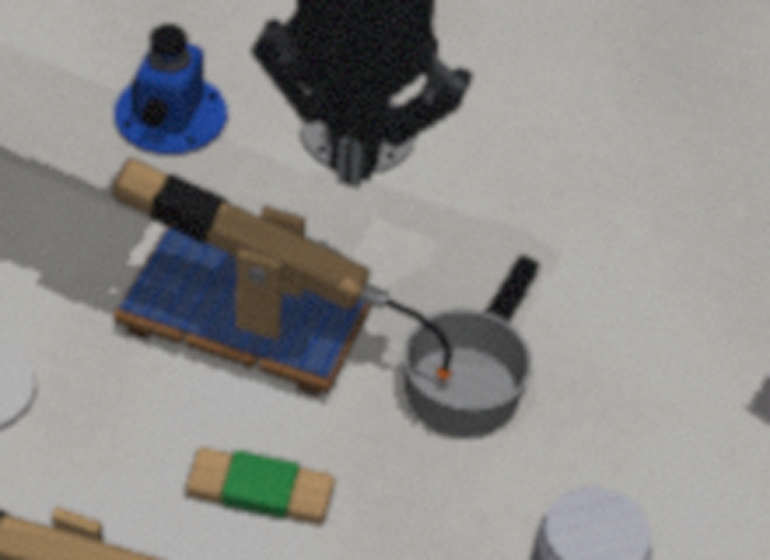

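Emit:
step_arm:
  targets: [-0.012,-0.04,0,0,-0.024,-0.08,0,0,-0.035,-0.12,0,0,-0.047,-0.16,0,0,-0.059,-0.205,0.005,0,-0.059,-0.205,0.02,0,-0.059,-0.205,0.035,0,-0.059,-0.205,0.045,0,-0.059,-0.205,0.045,0,-0.059,-0.205,0.045,0]

```text
t: 21.8
tool_pos: [0.4807, 0.3189, 0.0972]
tool_rot: [3.127, 0.216, 0.005]
contact_force: [0.4, 1.0, 0.4]
opening: -0.0001
```

```bash
python3 st.py .4845 .3195 .0535 8; python3 - <<'E'
from h import *
s=shot('scene');cv2.imwrite('pics/k1.png',cv2.resize(s['color'][60:180,280:440],None,fx=4,fy=4,interpolation=cv2.INTER_CUBIC)[:,:,::-1]); p=shot('wrist','k2.png')
T=monitor.get_obs()['tool_pos'];print(proj(p,T+[0,0,.0195]),proj(p,[.4845,.3195,.079]))
print([(r['uv'],r['score'],world(p,r['uv'])) for r in imaging.mark_of('plunger_top',p)[:2]])
W=cloud(p); m=(p['depth']>0)&(np.hypot(W[...,0]-.484,W[...,1]-.32)<.03)&(abs(W[...,2]-.079)<.004); m[300:]=False
print(m.sum(),W[m].min(0),W[m].max(0),np.median(W[m],0))
E
```

```text
t 21.8 pos [0.4807 0.3189 0.0972] jaw 7.88 F [0.3931 0.9891 0.4104] open -5.111146015560016e-05 q [ 0.4605  0.0371  1.8258 -0.0077  1.2786  0.3251]
[ 0.002  0.007 -1.   ]
local [np.float64(0.0037), np.float64(-0.0004), np.float64(0.0437), np.float64(-0.002)] rows 1.0508027067185655
[319.41075465 264.66761289] [323.18867454 230.11095477]
[([324.4, 222.6], 0.69, array([0.48460509, 0.32363066, 0.07805478])), ([86.2, 286.8], 0.55, array([0.35264434, 0.26524539, 0.07831658]))]
1783 [0.47028616 0.30864494 0.07506349] [0.49728131 0.33462186 0.0808515 ] [0.48351804 0.32224302 0.07890732]
```

View pics/k1.png

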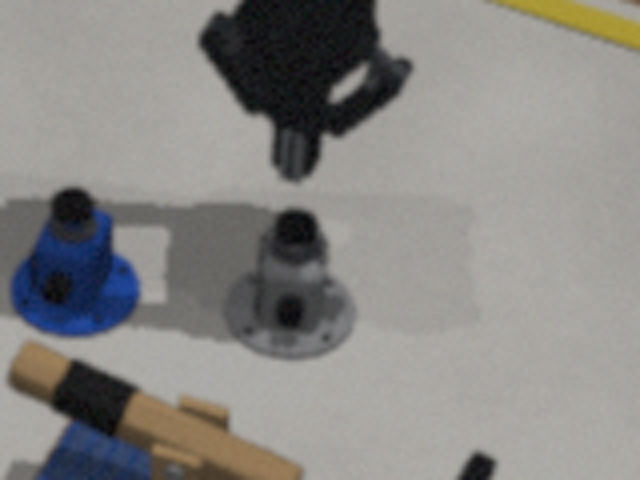

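View pics/k2.png

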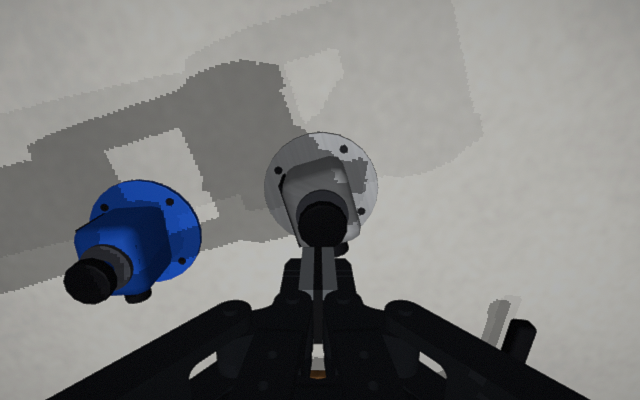

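Emit:
step_arm:
  targets: [0.003,-0.002,0.01,0,0.003,-0.002,0.025,0,0.003,-0.002,0.034,0,0.003,-0.002,0.038,0,0.003,-0.002,0.041,0,0.003,-0.002,0.044,0,0.003,-0.002,0.044,0,0.003,-0.002,0.044,0]

```text
t: 22.62
tool_pos: [0.4855, 0.3217, 0.056]
tool_rot: [3.129, 0.215, 0.011]
contact_force: [-1.9, -0.5, 2.3]
opening: 0.0001
```

```bash
python3 st.py; python3 - <<'E'
from h import *
np.set_printoptions(precision=4,suppress=True)
p=shot('wrist','k3.png')
W=cloud(p); m=(p['depth']>0)&(np.hypot(W[...,0]-.484,W[...,1]-.321)<.014)&(abs(W[...,2]-.075)<.01)&(W[...,1]>.333)
print(m.sum(),np.percentile(W[m][:,2],[50,80,95]) if m.any() else '')
s=shot('scene');cv2.imwrite('pics/k4.png',cv2.resize(s['color'][60:180,280:440],None,fx=4,fy=4,interpolation=cv2.INTER_CUBIC)[:,:,::-1])
E
```

```text
t 22.62 pos [0.4855 0.3217 0.056 ] jaw 7.86 F [-1.8868 -0.4677  2.3177] open 0.00010458158704129537 q [ 0.4612  0.0958  1.8394 -0.0079  1.2017  0.3268]
[ 0.007  0.005 -1.   ]
225 [0.0739 0.0759 0.0828]
```

View pics/k3.png

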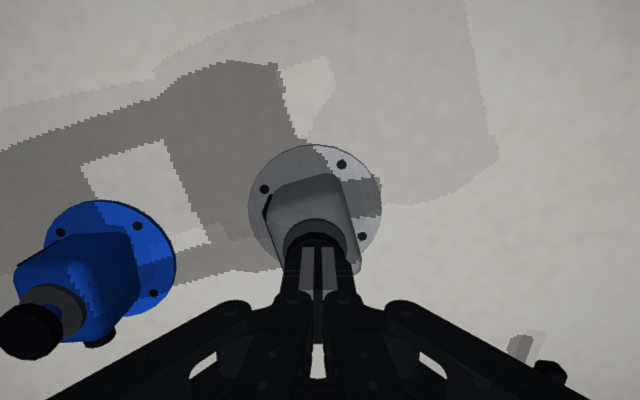

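View pics/k4.png

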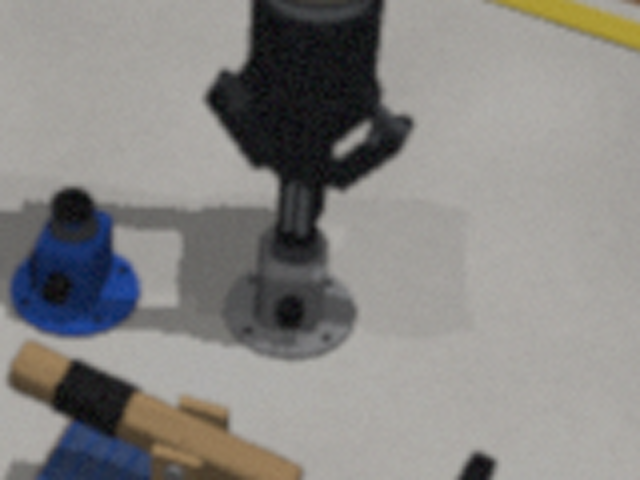

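Contact; pressed about 3–4 mm. I keep pressing to the stop, watching the force.

Emit:
step_arm:
  targets: [0,0,0.001,0,0,0,0.002,0,0,0,0.003,0,0,0,0.003,0]

```text
t: 23.05
tool_pos: [0.486, 0.322, 0.0534]
tool_rot: [3.13, 0.215, 0.013]
contact_force: [-0.8, -0.1, 3.9]
opening: 0.0
```

Emit:
step_arm:
  targets: [0,0,0.001,0,0,0,0.002,0,0,0,0.002,0]

```text
t: 23.3
tool_pos: [0.486, 0.322, 0.0513]
tool_rot: [3.13, 0.215, 0.013]
contact_force: [-1.0, -1.5, 4.1]
opening: -0.0002
```

Emit:
step_arm:
  targets: [0,0,0.001,0,0,0,0.0015,0,0,0,0.0015,0]

```text
t: 23.55
tool_pos: [0.4861, 0.322, 0.0508]
tool_rot: [3.13, 0.215, 0.013]
contact_force: [-3.6, -2.3, 8.3]
opening: 0.0001
```

```bash
python3 st.py; python3 - <<'E'
from h import *
np.set_printoptions(precision=4,suppress=True)
p=shot('wrist','k5.png')
W=cloud(p); m=(p['depth']>0)&(np.hypot(W[...,0]-.484,W[...,1]-.321)<.014)&(abs(W[...,2]-.07)<.012)&(W[...,1]>.333)
print(m.sum(),np.percentile(W[m][:,2],[50,80,95]) if m.any() else '')
E
```

```text
t 23.55 pos [0.4861 0.322  0.0508] jaw 7.87 F [-3.6442 -2.3214  8.2877] open 5.519200970469683e-05 q [ 0.4613  0.1032  1.8412 -0.0078  1.1914  0.3268]
[ 0.008  0.005 -1.   ]
362 [0.0677 0.0711 0.0797]
```

Emit:
step_arm:
  targets: [0,0,-0.02,0,0,0,-0.05,0,0,0,-0.09,0,0,0,-0.13,0,0,0,-0.15,0,0,0,-0.15,0,0,0,-0.15,0]

```text
t: 24.18
tool_pos: [0.4856, 0.3231, 0.202]
tool_rot: [3.131, 0.215, 0.018]
contact_force: [-0.3, -0.1, -0.4]
opening: -0.0002
```

```bash
python3 st.py; python3 pan.py .656 .136 .038; python3 tilt.py | tail -2; python3 - <<'E'
from h import *
np.set_printoptions(precision=4,suppress=True)
p=shot('wrist'); W=cloud(p); m=(p['depth']>0)&(np.hypot(W[...,0]-.484,W[...,1]-.321)<.012)&(abs(W[...,2]-.075)<.01);print('plunger z',m.sum(),np.median(W[m][:,2]))
E
```

```text
t 24.18 pos [0.4856 0.3231 0.202 ] jaw 7.87 F [-0.2986 -0.1434 -0.3817] open -0.0001840251228772251 q [ 0.4632 -0.0461  1.7272 -0.0073  1.4512  0.3268]
[ 0.011  0.004 -1.   ]
scene 203 236
floor slope/z [ 0.0039 -0.0264  0.0041]
rim [0.6572 0.137 ] 0.03974050811615102 201 [0.0359 0.0393]
[('pan_center', [([384.2, 207.2], 0.8, array([0.6585, 0.1509, 0.0064]))]), ('pan_grip', [([394.6, 183.5], 0.79, array([0.6568, 0.2033, 0.0371]))])]
top 143 402
floor slope/z [ 0.0036 -0.0036  0.0035]
rim [0.6551 0.1376] 0.039769961575501486 143 [0.0357 0.0392]
[('pan_center', [([273.6, 173.0], 0.73, array([ 0.6597,  0.1436, -0.0005]))]), ('pan_grip', [([242.7, 169.8], 0.74, array([0.6572, 0.2157, 0.0348]))])]
bead 376.4 206.2 5
slope [-0.2428  0.0962] tilt -0.23822343809724408 173
plunger z 641 0.07897604906340787
```

View pics/pan_scene.png

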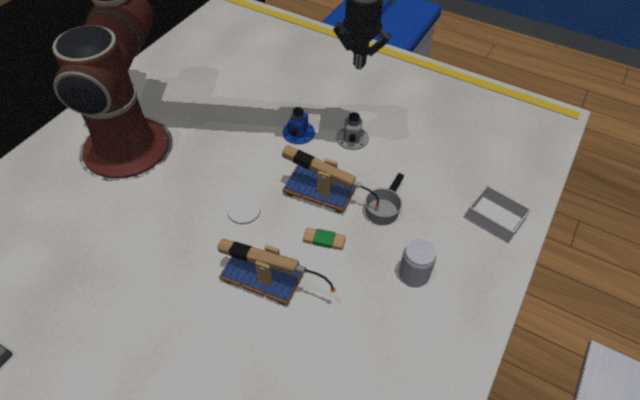

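View pics/pan_top.png

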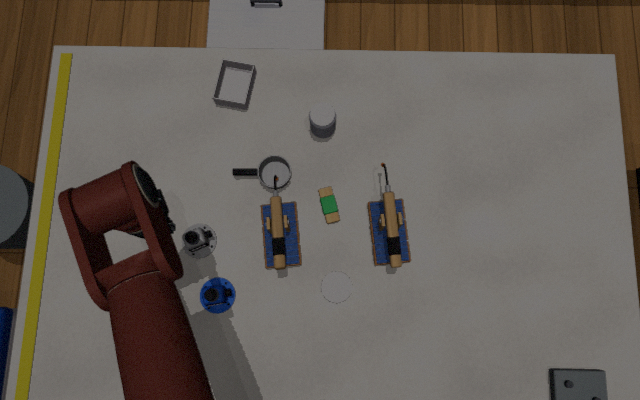

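The final pictures show the pan flat at top (275,173), with the bead in it at scene (376,206). The other rod's bead is unmoved at scene (333,291), the bystanders haven't moved, and the button has sprung back. I'm handing in.

```bash
python3 -c "
from station import ticket; print(ticket.finish_job())"
```

```text
the job is handed in; nothing more can be done
None
```

The job is handed in, with every step done in the order asked at about 24 s of the 72 s allowed; no verdict was reported.

- **Rod raised:** I pressed the butt of the dipped rod (the left one, at y ≈ +0.12) down until its stop pushed back. Its tilt then measured about 0.295 rad, against the stop at 0.30.
- **Pan placed:** I carried the pan by its handle, set it under the raised tip and let go. Its floor is 4 mm above the deck and level, and its centre is about 5 mm from the point under the raised bead.
- **Bead lowered:** I pressed the fore-end down to a tilt of about -0.19 rad. The bead centre is roughly 15–20 mm above the deck, inside the pan (rim at 38 mm).
- **Counter clicked:** I pressed the steel counter's button once to its stop (8.3 N at the tool), and it sprang back to 79 mm. I did not touch the blue look-alike.
- **Last look:** the other rod, can, lid and winder look unmoved, and the gripper is clear of everything.

**Disagreements:**
- **Fingertips:** they turned out to end about 20 mm short of the reported TCP, seen both in the wrist depth and in the first contact. I allowed for that in every press and in the grasp.
- **Rod tilt:** the handle-slope estimates were noisy. The last read -0.24 rad, past the -0.20 stop, so I relied on the bead's position instead.

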